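Lock a fresh filter cartridge into the fume extractor

TASK

Fit the fresh filter cartridge (blue grip bar) into the round port on the sloped panel of the white fume extractor: push it in against the spring, turn it a quarter turn clockwise to its stop and let it spring back out into its lock. Only then swing the red-knobbed damper lever on the extractor all the way over to the other side, and leave the spent cartridge (brown grip) and the white jar where they are.

Things in the scene. Friction and masses are not known exactly. Their poses are not given: they have to be found in the camera images.
- fresh_mid (a point): Centre of the fresh filter cartridge, 58 mm tall, 85 to 170 g, standing stem down. Blue grip bar on top: 52 mm long, 14 mm thick, 30 to 58 mm above the underside (this point is at 29 mm). Below it a white flange disc 72 mm across, 24 to 30 mm up. z points up out of the grip, x along the bar, y across it; half a turn about z makes no difference.
- fresh: The same cartridge, origin at the centre of its underside. Round white stem below the flange: 44 mm across, 24 mm long (lowest 3 mm only 37 mm across). Two lugs on opposite sides of the stem, in line with the bar's length: out to 30 mm from the axis, 8 mm wide, 4 to 10 mm above the underside.
- spent_mid (a point): The same point of the spent cartridge: same shape, brown grip bar. It stays where it is.
- jar_mid (a point): Centre of a white jar, 60 mm across and 70 mm tall. It stays where it is.
- port: Bayonet port. Origin: centre of the mouth of its steel collar (84 mm across, 6 mm proud of the panel, bore 48 mm, lip 8 mm thick). z points out of the port, 30 degrees from vertical, leaning to the extractor's front; x points up the slope, along the two opposite entry slots for the lugs (14 mm wide, 65 mm from end to end, yellow marks beside them).
- lock_mark (a point): One of two opposite red marks on the panel, 51 mm from the port's axis, 84 degrees clockwise (seen from outside) of a slot: where the lugs lock, 6 degrees play each way. Lugs turn only clockwise from the slots and meet stops at 90 degrees. In the lock the spring lifts the cartridge until its underside is 14 mm inside (flange 10 mm above the collar); it cannot turn then.
- spring_plate (a joint): How far the port's spring plate is pressed in, m. Free (0) it lies 10 mm below the mouth and pushes out with 3 N, plus 0.5 N per mm. At 0.008 or more (cartridge's underside 18 mm inside, flange 6 mm above the collar) the lugs are below the lip and can turn; at 0.014 (10 N) the flange meets the collar; locked it reads 0.004.
- extractor: White fume extractor, fixed to the bench, 280 mm deep, 260 mm wide. Origin at the centre of its underside, x to its back, y to the side of the lever, z up. Front edge 60 mm high, panel rising at 30 degrees over 200 mm to a level top 176 mm high.
- damper_tip (a point): Centre of the red ball (26 mm across) on the damper lever, on the extractor's level top. Steel rod 10 mm thick, 70 mm from hinge (198 mm above the bench, axis along the extractor's y) to ball; leans 0.5 rad to the front when closed, swings over to 0.5 rad to the back (extractor's +x) when open. 1 N at the ball moves it; it stays where left. Base block 70 x 50 x 25 mm.
- damper (a joint): Angle of the damper lever, rad: 0 closed (to the front) to 1.0 fully open (to the back).
There are look-alikes about, which are no part of the job. Leave any green look-alike of the fresh alone.

How it is judged:
By the outcome, as a careful person would: the job done as asked, in the order asked, and still so for the second after the job is handed in, with the robot touching nothing.
It also fails if it takes over 62 s, if anything falls off the work surface, if the arm or the gripper's body presses on something with over 40 N, if the wrist force passes 120 N, or if a joint passes its speed limit or range.

ROBOT

A 6-joint arm with a two-finger parallel gripper is mounted at the origin on the work surface. World frame = base frame: x ahead of the robot, y to its left, z up, the work surface at z = 0. Lengths are in m, angles in rad, forces in N, time in s.
With the tool pointing down it reaches from about 0.375 to 0.975 m from the base axis. Payload 3.8 kg.
Tool frame: the origin (TCP) lies midway between the tips of the shut fingers; the grasp point (between the pads) lies 19 mm behind it; z points along the fingers, x is the direction in which the jaws open and shut, and the axes are right-handed (so a half turn about z gives the same grasp; the last joint's range is limited). The gripper opens to 85 mm and grips with 20 to 120 N. Pads are 22 mm wide; open, the fingers measure 114 mm over their backs; the gripper's body (76 mm by 85 mm) begins 54 mm behind the grasp point. The pads swing forward as they close: fully open they stand 13 mm farther back than shut.
Start: joints at [-1.174, 0.264, 1.604, -0, 1.274, -0.037], TCP at [0.284, -0.612, 0.231] pointing down, gripper open.
Joint ranges: [-2.63, 2.63], [-0.94, 2.18], [0.31, 2.57], [-1.31, 4.45], [0, 2.66], [-2.55, 2.55]. Speed limits (rad/s): [2.57, 2.57, 3.14, 3.14, 3.14, 3.14].

INTERFACE

Orientations are given as a 3x3 rotation matrix whose columns are the frame's x, y, z axes.
In Python, from station import readout, cams, ticket gives the robot as it stands. The module is installed in compiled form; this text tells all that it offers.
- The arm moves only by the tool move_arm, never from a script. Its argument "rows" is a list of rows, each a list of 3 entries, a list of its own where there are three numbers: the shift along the tool's x, y, z each as a share of 0.03 m, from -1 to 1, then the turn, a rotation vector about the tool's x, y, z each as a share of 0.08 rad, from -1 to 1, then the gripper's target within -1 to 1 (fully open at 1, half-way at 0, shut at -1). A call has 1 to 20 rows; each row shifts and turns the commanded pose from where the row before left it, along the tool's axes as they then stand; what a row does not reach is not made up. A row lasts 1/12 s, in which the tool goes at most 41.7 mm and 7.16 degrees, less where a joint would pass 70% of its speed; a pose out of reach is approached as far as the arm can. A call with a number of a shift or a turn outside -1 to 1 is refused whole. A call with a gripper value outside its range is refused whole. The fingers move at their own pace and stop on an object; "force" is the grip in N (left out, the last holds). Time passes only in rows, so rows that do not move let the fingers close. It gives the time, the measured TCP pose, the force and the opening at its end, in the units of the state.
- readout.get_obs(): the state, without advancing time (a new reading comes with each control period).
- cams.capture(name): name is "scene" or "top" or "wrist"; returns a dict with "color" (480x640x3 uint8, red, green, blue), "intrinsics" (3x3 intrinsics, pixels), "k1" (the pictures are not rectified: a ray, as slopes to the right and down, at radius r is drawn at 1 + k1 r^2 times it, then the intrinsics apply), "cam_to_world" (4x4, takes a point from camera to world coordinates). Camera axes: x right, y up, looking along -z (the intrinsics and any distortion apply to the point x, -y, -z); pixel columns grow to the right and rows downward; lengths in m; the calibration is good to about 2 mm. A picture is of the moment at which its call begins. There is no depth.
- ticket.close_job(): hands the job in, once; it reports no verdict.
Trained networks look in a picture, given as the dict that the camera call returned (one of the last four; its "shot" number tells which), for a name from the list of things; names that differ only in an ending like _2 or _b are one class to them, and where a whole thing is asked for, a point or a joint stands for the part that bears it (a point fixed in the world has none). Each returns a list of dicts, best first, with "p" (0 to 1); they miss things now and then, are a little off and sometimes report something else, mostly with a low value. They report only what shows in the picture. A call takes as long as a camera call. They do not tell look-alikes from the thing itself.
- cams.find_in(picture, label): "location" ([column, row] in pixels, amid what is visible of it).
- cams.outline_of(picture, label): "pixels" (480x640 bool, what is visible of it) and "location" ([column, row] in pixels, amid what is visible of it).
- cams.pinpoint(picture, label): "location" ([column, row] in pixels: a listed point, or the origin of a listed thing).
The state is a dict: "time": time; "joint_pos": joint angles; "qvel": joint speeds; "joint_efforts": joint torques, N m; "position": TCP position; "tool_rot": TCP orientation; "wrist_force": force on the tool from outside, world axes, zero at the start; "torque": the same for the moment, N m; "grip_width": finger opening in m.
Only numpy, scipy, OpenCV 4.12 (cv2) and the standard library are available. Lean on these libraries where they do the work, as an engineer would, in place of code of your own. Each camera call takes 0.05 s, during which the arm holds its last target.

## Working session

There is one attempt and no reset: what is moved stays moved. The work goes in short steps, Python scripts to look and compute and a tool call to move; the robot and the scene stay as the last step left them, time stands still between calls to the robot, and variables do not carry over. Pictures are saved under pics/ and viewed, and the job is handed in when it is done.

Besides the shell and the picture viewer there is one more tool, called after "Emit:" as name(argument=value, ...) on one line, values as JSON. move_arm: Moves the arm, as the interface text tells. Shift numbers are shares of 0.03 m and turn numbers shares of 0.08 rad, none past 1 either way. Its arguments: {"type":"object","properties":{"rows":{"type":"array"},"force":{"type":"number"}},"required":["rows"]}

```bash
mkdir -p pics; ls; cat > h.py <<'E'
import numpy as np, cv2
from station import readout, cams, ticket
def save(p,n): cv2.imwrite('pics/'+n+'.png',p['color'][:,:,::-1])
def ray(p,uv):
    K=np.array(p['intrinsics']);k=p['k1'];T=np.array(p['cam_to_world'])
    d=np.array([(uv[0]-K[0,2])/K[0,0],(uv[1]-K[1,2])/K[1,1]]);s=d.copy()
    for _ in range(30): s=d/(1+k*(s@s))
    v=T[:3,:3]@np.array([s[0],-s[1],-1]);return T[:3,3],v/np.linalg.norm(v)
def atz(p,uv,z):
    o,v=ray(p,uv);return o+v*(z-o[2])/v[2]
def proj(p,X):
    K=np.array(p['intrinsics']);k=p['k1'];T=np.array(p['cam_to_world'])
    c=T[:3,:3].T@(np.array(X)-T[:3,3]);s=np.array([c[0],-c[1]])/-c[2];s=s*(1+k*(s@s))
    return np.array([K[0,0]*s[0]+K[0,2],K[1,1]*s[1]+K[1,2]])
def tri(rs):
    A=np.zeros((3,3));b=np.zeros(3)
    for o,v in rs:
        M=np.eye(3)-np.outer(v,v);A+=M;b+=M@o
    x=np.linalg.solve(A,b);return x,[np.linalg.norm((np.eye(3)-np.outer(v,v))@(x-o)) for o,v in rs]
E
python3 - <<'E'
from h import *
np.set_printoptions(precision=4,suppress=True)
for n in ['scene','top']:
    p=cams.capture(n);save(p,n+'0')
    print(n,p['cam_to_world'],p['intrinsics'],p['k1'])
    for l in ['fresh_mid','fresh','spent_mid','jar_mid','port','lock_mark','extractor','damper_tip']:
        print(l,[(np.round(d['location'],1),round(d['p'],2)) for d in cams.pinpoint(p,l)])
print(readout.get_obs())
E
```

```text
pics
scene [[-0.3705 -0.5454  0.7519  1.266 ]
 [ 0.9288 -0.2142  0.3024  0.2453]
 [-0.0038  0.8104  0.5859  0.7875]
 [ 0.      0.      0.      1.    ]] [[547.7955   0.     331.219 ]
 [  0.     547.7955 240.1383]
 [  0.       0.       1.    ]] -0.05117476382540935
fresh_mid [(array([153.4, 282.5]), 0.92), (array([275.9, 303.8]), 0.85), (array([251.3, 236.4]), 0.6), (array([417.6, 379.5]), 0.49)]
fresh [(array([295.8, 233. ]), 0.83), (array([278.5, 320.5]), 0.8), (array([154.5, 290. ]), 0.77), (array([247.4, 248.1]), 0.56)]
spent_mid [(array([218. , 264.5]), 0.93)]
jar_mid [(array([246.5, 372.1]), 0.61)]
port [(array([399.5, 341.4]), 0.75), (array([245.8, 370.6]), 0.62)]
lock_mark [(array([416.9, 364.9]), 0.82)]
extractor [(array([419.5, 381.6]), 0.92)]
damper_tip [(array([452.1, 238.7]), 0.76)]
top [[-0.0181  0.996  -0.0875  0.3952]
 [-0.9998 -0.0189 -0.0082 -0.0966]
 [-0.0099  0.0873  0.9961  1.4631]
 [ 0.      0.      0.      1.    ]] [[526.9972   0.     323.7328]
 [  0.     526.9972 227.9735]
 [  0.       0.       1.    ]] -0.04541926358019703
fresh_mid [(array([350. , 217.4]), 0.8
[... 318 characters left out ...]
ray([246., 183.]), 0.6)]
lock_mark [(array([233.2, 172. ]), 0.69)]
extractor [(array([241.4, 199.6]), 0.96)]
damper_tip [(array([214.7, 222.5]), 0.45)]
{'time': 0.9, 'joint_pos': array([-1.1739,  0.2639,  1.6039, -0.    ,  1.2737, -0.0369]), 'qvel': array([-0.0002,  0.0018,  0.0006,  0.0007, -0.0017,  0.0013]), 'joint_efforts': array([ -0.0023, -51.5053, -36.7731,  -0.0005,   0.0006,  -0.    ]), 'position': array([ 0.2837, -0.6125,  0.2313]), 'tool_rot': array([[ 0.4203, -0.9074,  0.    ],
       [-0.9074, -0.4203, -0.0001],
       [ 0.0001,  0.    , -1.    ]]), 'wrist_force': array([-0.4465,  0.7338, -0.3066]), 'torque': array([-0.0192, -0.0178,  0.017 ]), 'grip_width': 0.08541163722100184}
```

View pics/scene0.png

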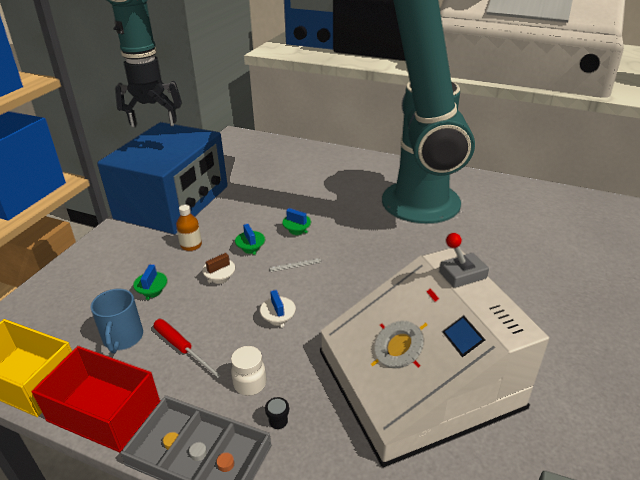

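View pics/top0.png

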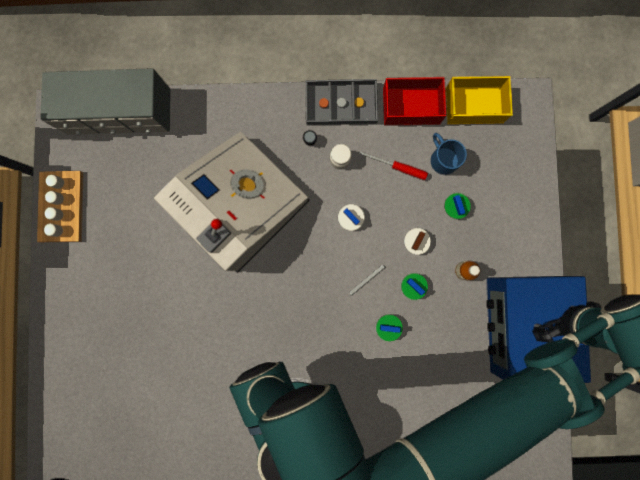

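```bash
python3 - <<'E'
import cv2
a=cv2.imread('pics/top0.png')
cv2.imwrite('pics/crop1.png',cv2.resize(a[100:360,150:500],None,fx=2.28,fy=2.28,interpolation=cv2.INTER_CUBIC))
a=cv2.imread('pics/scene0.png')
cv2.imwrite('pics/crop2.png',cv2.resize(a[190:450,120:470],None,fx=2.28,fy=2.28,interpolation=cv2.INTER_CUBIC))
E
```

```text
(no output)
```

View pics/crop1.png

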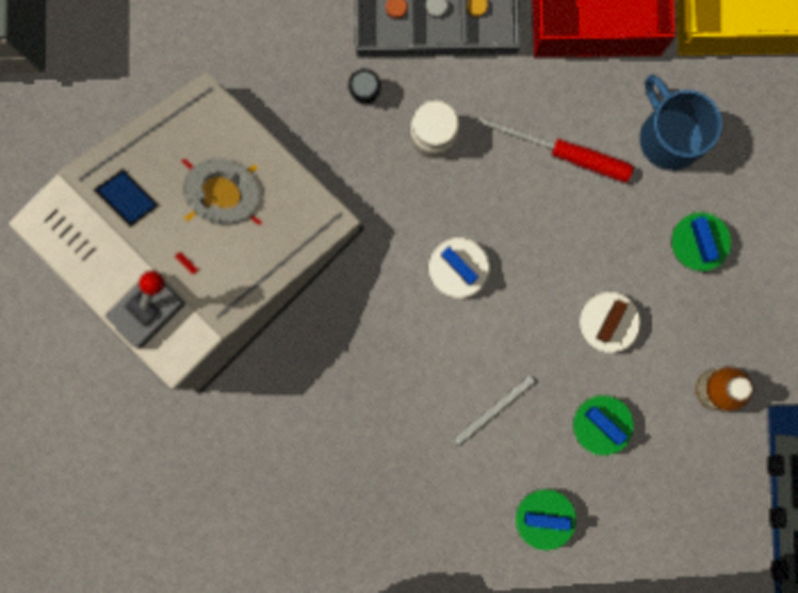

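View pics/crop2.png

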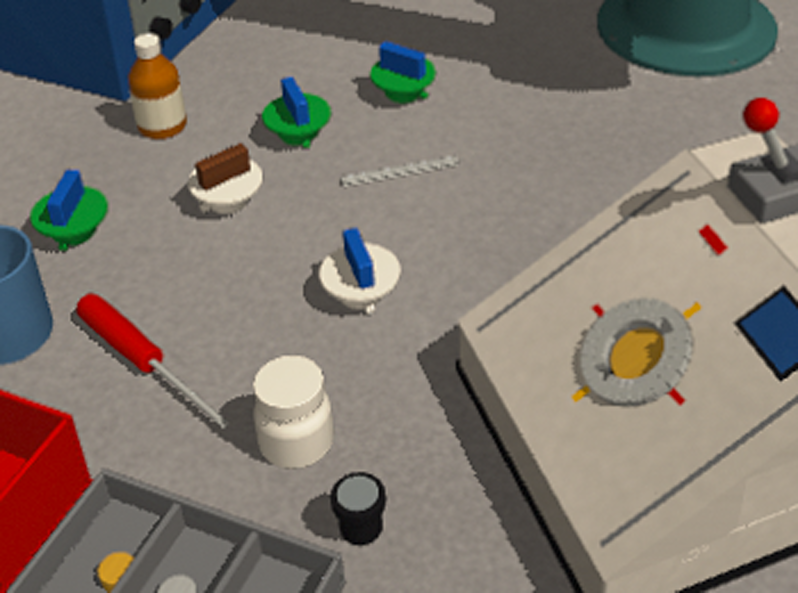

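The meant cartridge is the one with a white flange at top (351,217) / scene (277,305). The other blue bars, at top (458,207), (415,287) and (390,328), have green flanges, so they are look-alikes. The brown one at (418,241) is spent. I'm enlarging the views to get precise corner positions.

```bash
python3 - <<'E'
import cv2
a=cv2.imread('pics/top0.png')
def c(a,x0,y0,x1,y1,f,n):
    b=cv2.resize(a[y0:y1,x0:x1],None,fx=f,fy=f,interpolation=cv2.INTER_CUBIC)
    for x in range((x0+19)//20*20,x1,20):
        cv2.line(b,(int((x-x0)*f),0),(int((x-x0)*f),6),(0,0,255),1);cv2.putText(b,str(x),(int((x-x0)*f),16),0,.35,(0,255,255),1)
    for y in range((y0+19)//20*20,y1,20):
        cv2.line(b,(0,int((y-y0)*f)),(6,int((y-y0)*f)),(0,0,255),1);cv2.putText(b,str(y),(8,int((y-y0)*f)),0,.35,(0,255,255),1)
    cv2.imwrite('pics/'+n+'.png',b)
c(a,145,125,320,275,4,'zt')
s=cv2.imread('pics/scene0.png')
c(s,310,220,560,470,2.4,'zs')
E
```

```text
(no output)
```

View pics/zt.png

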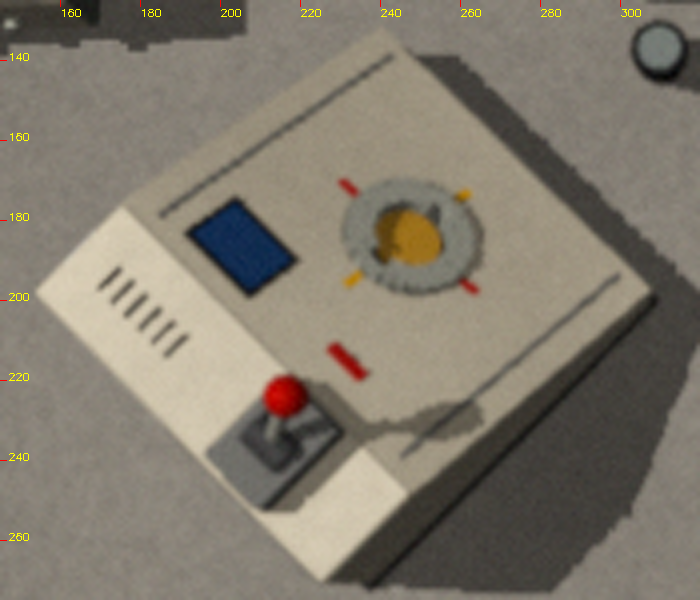

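View pics/zs.png

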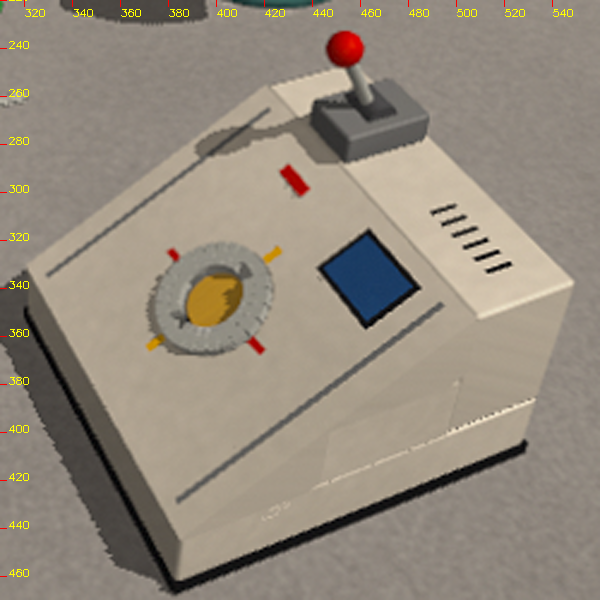

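```bash
cat > fit.py <<'E'
from h import *
import pickle
from scipy.optimize import least_squares
np.set_printoptions(precision=4,suppress=True)
P={n:cams.capture(n) for n in ['scene','top']}
pickle.dump({n:{k:P[n][k] for k in ['intrinsics','k1','cam_to_world','color']} for n in P},open('P.pkl','wb'))
E
python3 fit.py
cat > fit2.py <<'E'
from h import *
import pickle
from scipy.optimize import least_squares
np.set_printoptions(precision=4,suppress=True)
P=pickle.load(open('P.pkl','rb'))
th=np.pi/6;H=.06+.2*np.tan(th)
M={'A+':(-.14,.13,.06),'A-':(-.14,-.13,.06),'B+':(.06,.13,H),'B-':(.06,-.13,H),'C+':(.14,.13,H),'C-':(.14,-.13,H)}
O={'top':{'C-':(154.5,198),'B-':(175.5,176.5),'A-':(240,133),'A+':(308.75,198),'B+':(247,248),'C+':(225.5,270.5)},
 'scene':{'A+':(321.25,332.5),'B+':(422.5,256.25),'A-':(385.8,445),'B-':(509.2,352),'C-':(548.75,338.3)}}
Q={'top':[(260.75,173.75),(233.25,194.5),(232,171.75),(262.5,196.5)],'scene':[(422.9,331.7),(374.6,367.5),(382,330.8),(417,368.75)]}
D={'top':(216.5,224.25),'scene':(453.75,240.4)}
def E(p):
    c,s=np.cos(p[2]),np.sin(p[2]);R=np.array([[c,-s,0],[s,c,0],[0,0,1]]);return R,np.array([p[0],p[1],0])
def port(p): # panel point
    R,t=E(p); u=np.array([np.cos(th),0,np.sin(th)]);n=np.array([-np.sin(th),0,np.cos(th)])
    return R@(np.array([-.14,0,.06])+u*p[3]+np.array([0,p[4],0]))+t,R@u,R@n
def res(p,full=False):
    R,t=E(p);r=[]
    for n in O:
        for k in O[n]: r.append(proj(P[n],R@np.array(M[k])+t)-O[n][k])
        X,u,nn=port(p); v=np.cross(nn,u)
        a=np.deg2rad(84)
        # yellow up slope, down slope ; marks order [yA,yB,rA,rB]
        up=[u*.055,-u*.055]; dl=u*np.cos(a)-v*np.sin(a); 
        q=[proj(P[n],X+d) for d in (up[0],up[1],dl*.051,-dl*.051)]
        m=np.array(Q[n])
        # centre from yellow mean and red mean, and direction via nearest
        r.append((m.mean(0)-proj(P[n],X))*1.5)
    return np.array(r).ravel()
f=least_squares(res,[.55,.1,np.deg2rad(135),.11,0]);p=f.x
if __name__=='__main__':
    print(p,np.rad2deg(p[2]));print(f.fun.reshape(-1,2))
    X,u,n=port(p);print('panel',X,'mouth',X+.006*n,'u',u,'n',n)
    R,t=E(p)
    d,e=tri([ray(P[k],D[k]) for k in D]);print('damper',d,e,R.T@(d-t))
    v=np.cross(n,u);a=np.deg2rad(84);dl=u*np.cos(a)-v*np.sin(a)
    for k in O:print(k,[proj(P[k],X+d) for d in (u*.05,-u*.05,dl*.051,-dl*.051)],Q[k])
    for k in P: save(P[k],k+'1')
    # port by triangulation of mark mean
    print(tri([ray(P[k],np.mean(Q[k],0)) for k in Q]))
E
python3 fit2.py
python3 - <<'E'
import cv2
for n,x,y in(('top0',351,217),('scene0',276,305)):
    a=cv2.imread(f'pics/{n}.png');b=cv2.resize(a[y-25:y+25,x-25:x+25],None,fx=8,fy=8,interpolation=cv2.INTER_CUBIC);cv2.imwrite(f'pics/f_{n}.png',b)
import numpy as np
cv2.imwrite('pics/f.png',np.hstack([cv2.imread(f'pics/f_{n}.png') for n in('top0','scene0')]))
E
```

```text
[ 0.5976  0.1484  2.3465  0.099  -0.0052] 134.44324708501713
[[-2.4477 -0.4765]
 [-0.5159 -1.721 ]
 [-0.3203 -2.0237]
 [-1.3753 -0.9862]
 [ 1.1086 -0.084 ]
 [-0.5281  0.7315]
 [ 0.7424  3.8502]
 [-0.2203 -2.5188]
 [-1.4792 -1.5207]
 [-0.4065 -1.071 ]
 [-0.1764  0.0146]
 [ 2.4157 -1.74  ]
 [ 0.6704  2.5022]]
panel [0.6393 0.1133 0.1095] mouth [0.6414 0.1111 0.1147] u [-0.6064  0.6183  0.5   ] n [ 0.3501 -0.357   0.866 ]
damper [0.5143 0.1605 0.2586] [np.float64(0.0001905462715649923), np.float64(0.00019054627156498763)] [0.067  0.051  0.2586]
top [array([233.1024, 191.8215]), array([259.6415, 171.6961]), array([231.5964, 169.2065]), array([261.7028, 193.9398])] [(260.75, 173.75), (233.25, 194.5), (232, 171.75), (262.5, 196.5)]
scene [array([422.7601, 329.9899]), array([374.6439, 365.9639]), array([416.4713, 367.7295]), array([382.2657, 329.8315])] [(422.9, 331.7), (374.6, 367.5), (382, 330.8), (417, 368.75)]
(array([0.6341, 0.1133, 0.1003]), [np.float64(9.769992972147053e-05), np.float64(9.769992972148239e-05)])
```

View pics/f.png

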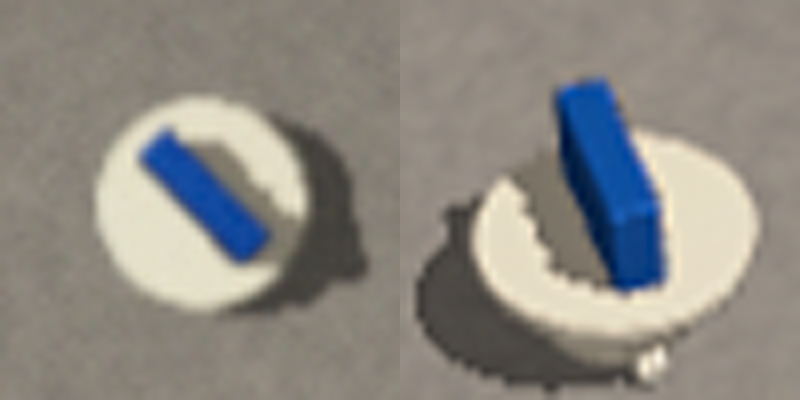

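```bash
python3 - <<'E'
from fit2 import *
print('bar',tri([ray(P['top'],(352,216.4)),ray(P['scene'],(277,298.5))]), atz(P['top'],(352,216.4),.058),atz(P['scene'],(277,298.5),.058))
a=atz(P['top'],(326+165/8,192+145/8),.058);b=atz(P['top'],(326+250/8,192+247/8),.058)
print(np.linalg.norm(b-a),np.rad2deg(np.arctan2(*(b-a)[1::-1])))
c=lambda x,y:(251+x/8,280+y/8)
a=atz(P['scene'],c(180,83),.058);b=atz(P['scene'],c(236,213),.058)
print(np.linalg.norm(b-a),np.rad2deg(np.arctan2(*(b-a)[1::-1])))
print('port net',tri([ray(P['top'],(246,183)),ray(P['scene'],(399.5,341.4))]))
R,t=E(p)
for k in M:
    if k in O['scene']: x,e=tri([ray(P[n],O[n][k]) for n in O]); print(k,x,e[0],'model',R@np.array(M[k])+t)
w=cams.capture('wrist');save(w,'w0');print(w['cam_to_world'],w['intrinsics'],w['k1'])
print(readout.get_obs()['time'])
E
```

```text
bar (array([ 0.5486, -0.161 ,  0.0535]), [np.float64(0.0005421511083374803), np.float64(0.0005421511083375959)]) [ 0.5483 -0.1613  0.058 ] [ 0.5528 -0.1581  0.058 ]
0.04455798049213171 -141.5860601943862
0.05124635561370154 41.99869105120937
port net (array([0.6338, 0.1129, 0.1197]), [np.float64(0.00048239831852320015), np.float64(0.00048239831852322075)])
A+ [ 0.6009 -0.0446  0.0509] 0.0014012972443246782 model [ 0.6028 -0.0426  0.06  ]
A- [0.7849 0.1397 0.0524] 0.00020225753441988607 model [0.7884 0.1395 0.06  ]
B+ [0.4628 0.1033 0.1728] 4.817574978550964e-05 model [0.4628 0.1002 0.1755]
B- [0.6447 0.2824 0.1718] 0.00036211136962709155 model [0.6484 0.2823 0.1755]
C- [0.5918 0.3361 0.1698] 0.0009245046634523582 model [0.5924 0.3394 0.1755]
[[ 0.4198  0.8692  0.2613  0.3508]
 [-0.9076  0.4021  0.1207 -0.5827]
 [-0.0001 -0.2879  0.9577  0.3753]
 [ 0.      0.      0.      1.    ]] [[423.1199   0.     324.2706]
 [  0.     423.1199 240.1411]
 [  0.       0.       1.    ]] -0.0406631004693505
1.05
```

View pics/w0.png

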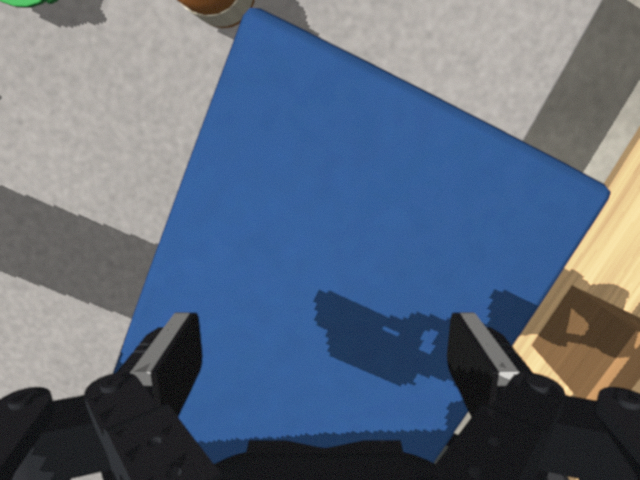

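```bash
cat >> h.py <<'E'
from scipy.spatial.transform import Rotation as Ro
from scipy.linalg import logm
def state():
    o=readout.get_obs();return o,np.array(o['position']),np.array(o['tool_rot'])
def screw(p0,R0,p1,R1,N):
    w=Ro.from_matrix(R0.T@R1).as_rotvec()/N
    S=sum(Ro.from_rotvec(w*k).as_matrix() for k in range(N))
    t=np.linalg.solve(S,R0.T@(p1-p0));return t/.03,w/.08
def play(p,R,rows):
    for r in rows:
        p=p+R@(np.array(r[0])*.03);R=R@Ro.from_rotvec(np.array(r[1])*.08).as_matrix()
    return p,R
def down(yaw):
    x=np.array([np.cos(yaw),np.sin(yaw),0]);z=np.array([0,0,-1.]);return np.column_stack([x,np.cross(z,x),z])
E
python3 - <<'E'
from h import *
np.set_printoptions(precision=4,suppress=True)
o,p,R=state()
u=np.array([-.6064,.6183,.5]);n=np.array([.3501,-.357,.866]);v=np.cross(n,u)
R1=np.column_stack([-v,-u,-n]);np.save('Rport.npy',R1);print(R1,np.linalg.det(R1))
print('shift up first',R.T@(np.array([.284,-.612,.33])-p)/.03)
d=np.array([.684,.07,.33])-np.array([.284,-.612,.33]);print(R.T@d/.03/20, R.T@d/.03)
print(Ro.from_matrix(R.T@R1).as_rotvec()/.08)
E
```

```text
[[ 0.7139  0.6064 -0.3501]
 [ 0.7002 -0.6183  0.357 ]
 [ 0.     -0.5    -0.866 ]] 0.9999908584655207
shift up first [-0.0102 -0.0155 -3.2903]
[-0.7512 -1.0827  0.    ] [-15.023  -21.6539   0.0004]
[  4.4024  -6.2392 -23.2842]
```

Emit:
move_arm(rows=[[[0,0,-0.82],[0,0,0],1],[[0,0,-0.82],[0,0,0],1],[[0,0,-0.82],[0,0,0],1],[[0,0,-0.82],[0,0,0],1],[[-0.626,-0.902,0],[0,0,0],1],[[-0.626,-0.902,0],[0,0,0],1],[[-0.626,-0.902,0],[0,0,0],1],[[-0.626,-0.902,0],[0,0,0],1],[[-0.626,-0.902,0],[0,0,0],1],[[-0.626,-0.902,0],[0,0,0],1],[[-0.626,-0.902,0],[0,0,0],1],[[-0.626,-0.902,0],[0,0,0],1],[[-0.626,-0.902,0],[0,0,0],1],[[-0.626,-0.902,0],[0,0,0],1],[[-0.626,-0.902,0],[0,0,0],1],[[-0.626,-0.902,0],[0,0,0],1],[[-0.626,-0.902,0],[0,0,0],1],[[-0.626,-0.902,0],[0,0,0],1],[[-0.626,-0.902,0],[0,0,0],1],[[-0.626,-0.902,0],[0,0,0],1]])

```text
time: 2.72
position: [0.5508, -0.1563, 0.3299]
tool_rot: [[0.42, -0.907, 0.0], [-0.907, -0.42, -0.0], [0.0, -0.0, -1.0]]
wrist_force: [-0.1, -0.2, 0.8]
grip_width: 0.0854
```

Emit:
move_arm(rows=[[[-0.626,-0.902,0],[0,0,0],1],[[-0.626,-0.902,0],[0,0,0],1],[[-0.626,-0.902,0],[0,0,0],1],[[-0.626,-0.902,0],[0,0,0],1],[[-0.626,-0.902,0],[0,0,0],1],[[-0.626,-0.902,0],[0,0,0],1],[[-0.626,-0.902,0],[0,0,0],1],[[-0.626,-0.902,0],[0,0,0],1],[[0,0,0],[0.176,-0.25,-0.931],1],[[0,0,0],[0.176,-0.25,-0.931],1],[[0,0,0],[0.176,-0.25,-0.931],1],[[0,0,0],[0.176,-0.25,-0.931],1],[[0,0,0],[0.176,-0.25,-0.931],1],[[0,0,0],[0.176,-0.25,-0.931],1],[[0,0,0],[0.176,-0.25,-0.931],1],[[0,0,0],[0.176,-0.25,-0.931],1],[[0,0,0],[0.176,-0.25,-0.931],1],[[0,0,0],[0.176,-0.25,-0.931],1],[[0,0,0],[0.176,-0.25,-0.931],1],[[0,0,0],[0.176,-0.25,-0.931],1]])

```text
time: 4.38
position: [0.6835, 0.0693, 0.3298]
tool_rot: [[0.968, -0.241, -0.075], [-0.212, -0.939, 0.271], [-0.136, -0.246, -0.96]]
wrist_force: [0.3, 0.5, 1.0]
grip_width: 0.0853
```

Emit:
move_arm(rows=[[[0,0,0],[0.176,-0.25,-0.931],1],[[0,0,0],[0.176,-0.25,-0.931],1],[[0,0,0],[0.176,-0.25,-0.931],1],[[0,0,0],[0.176,-0.25,-0.931],1],[[0,0,0],[0.176,-0.25,-0.931],1],[[0,0,0],[0.176,-0.25,-0.931],1],[[0,0,0],[0.176,-0.25,-0.931],1],[[0,0,0],[0.176,-0.25,-0.931],1],[[0,0,0],[0.176,-0.25,-0.931],1],[[0,0,0],[0.176,-0.25,-0.931],1],[[0,0,0],[0.176,-0.25,-0.931],1],[[0,0,0],[0.176,-0.25,-0.931],1],[[0,0,0],[0.176,-0.25,-0.931],1],[[0,0,0],[0,0,0],1],[[0,0,0],[0,0,0],1]])

```text
time: 5.63
position: [0.6838, 0.0695, 0.329]
tool_rot: [[0.716, 0.604, -0.351], [0.699, -0.62, 0.357], [-0.002, -0.501, -0.866]]
wrist_force: [-0.1, 0.1, -0.1]
grip_width: 0.0853
```

```bash
python3 - <<'E'
from h import *
import pickle
np.set_printoptions(precision=4,suppress=True)
o,p,R=state();print(o['time'],o['joint_pos'],p,R)
w=cams.capture('wrist');save(w,'w1');pickle.dump(w,open('w1.pkl','wb'))
for l in ['port','lock_mark','damper_tip']: print(l,[(np.round(d['location'],1),round(d['p'],2)) for d in cams.pinpoint(w,l)])
E
```

```text
5.6333 [-0.0985  0.5002  1.1941  0.3401  1.8492 -0.8442] [0.6838 0.0695 0.329 ] [[ 0.7156  0.604  -0.3509]
 [ 0.6985 -0.6201  0.357 ]
 [-0.002  -0.5006 -0.8657]]
port [(array([320.1, 257.9]), 0.93)]
lock_mark [(array([376. , 253.3]), 0.77)]
damper_tip [(array([235.6,  35.1]), 0.79)]
```

View pics/w1.png

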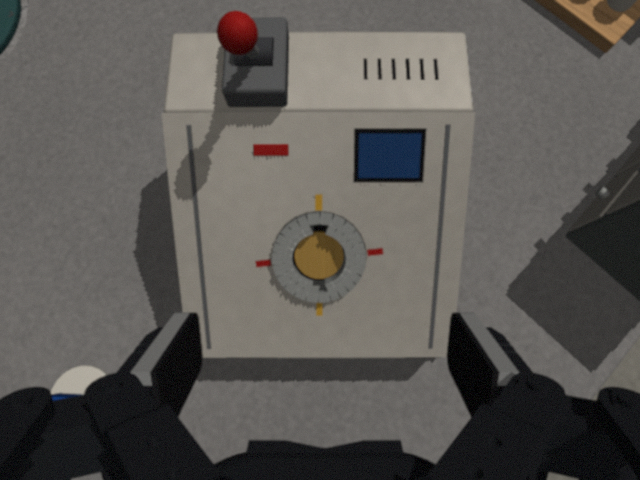

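```bash
python3 - <<'E'
import cv2
a=cv2.imread('pics/w1.png');cv2.imwrite('pics/w1z.png',cv2.resize(a[180:330,220:420],None,fx=4,fy=4,interpolation=cv2.INTER_CUBIC))
E
cat > fit3.py <<'E'
from fit2 import *
w=pickle.load(open('w1.pkl','rb'))
Ow={'C-':(466,33.5),'C+':(173,34),'B+':(164.5,110.5),'B-':(473,109.5),'A+':(204,357),'A-':(446,357)}
pc=(319.5,258)
def res3(p):
    R,t=E(p);t=t+np.array([0,0,p[5]]);r=[proj(w,R@np.array(M[k])+t)-Ow[k] for k in Ow]
    X,u,n=port(p[:5]);X=X+np.array([0,0,p[5]]);r.append(proj(w,X+.006*n)-pc);r.append([p[5]*zw,0])
    return np.array(r).ravel()
for zw in (0,1e5):
    f=least_squares(res3,[*p,0]);q=f.x
    print(q,np.rad2deg(q[2]));print(f.fun.reshape(-1,2))
    X,u,n=port(q[:5]);print('mouth',X+.006*n+[0,0,q[5]],u,n)
E
python3 fit3.py
```

```text
[ 0.5998  0.151   2.3532  0.1037  0.0022 -0.0057] 134.82698553180373
[[ -1.1212  -1.5231]
 [  1.4934   0.632 ]
 [  2.2406   4.279 ]
 [  0.9069   2.4248]
 [-10.6628  -2.1233]
 [  6.572   -4.6504]
 [  0.       0.    ]
 [ -0.       0.    ]]
mouth [0.6357 0.1117 0.1114] [-0.6105  0.6142  0.5   ] [ 0.3525 -0.3546  0.866 ]
[ 0.6014  0.1494  2.3532  0.1049  0.0021 -0.    ] 134.8259127649139
[[  1.1818  -3.8114]
 [ -0.8486  -1.6197]
 [ -0.3825   3.2445]
 [  3.506    1.3475]
 [-12.4847   0.4343]
 [  8.4418  -2.1251]
 [  0.       0.    ]
 [ -0.1017   0.    ]]
mouth [0.6366 0.1109 0.1177] [-0.6105  0.6142  0.5   ] [ 0.3525 -0.3546  0.866 ]
```

View pics/w1z.png

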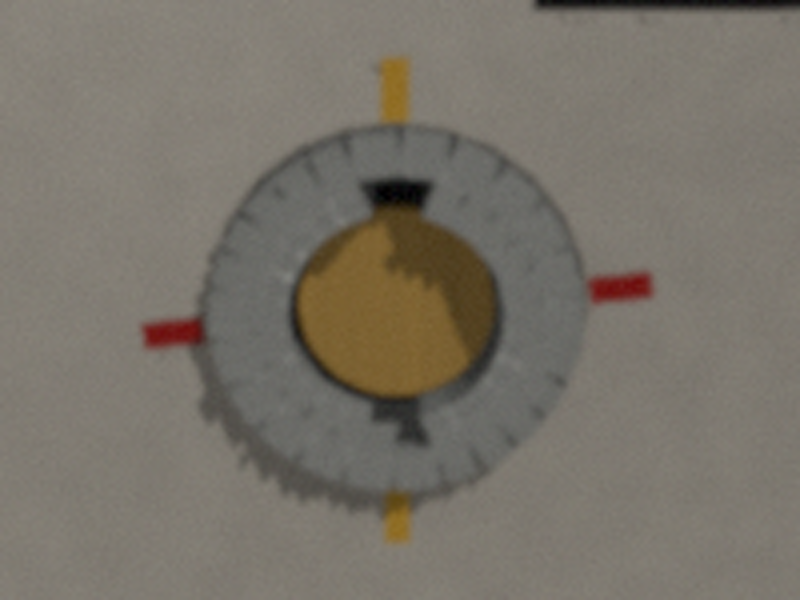

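```bash
python3 - <<'E'
from fit3 import *
a=cv2.imread('pics/w1.png')
R,t=E(q)
for k in M:
    x=proj(w,R@np.array(M[k])+t);cv2.circle(a,tuple(int(round(c)) for c in x),3,(0,255,0),1)
    m=np.array(M[k]);m[2]=0;x=proj(w,R@m+t);cv2.circle(a,tuple(int(round(c)) for c in x),3,(255,0,255),1)
cv2.imwrite('pics/w1o.png',cv2.resize(a[0:400,130:500],None,fx=1.5,fy=1.5,interpolation=cv2.INTER_CUBIC))
print(w['cam_to_world'],w['intrinsics'],w['k1'])
E
```

```text
[ 0.5998  0.151   2.3532  0.1037  0.0022 -0.0057] 134.82698553180373
[[ -1.1212  -1.5231]
 [  1.4934   0.632 ]
 [  2.2406   4.279 ]
 [  0.9069   2.4248]
 [-10.6628  -2.1233]
 [  6.572   -4.6504]
 [  0.       0.    ]
 [ -0.       0.    ]]
mouth [0.6357 0.1117 0.1114] [-0.6105  0.6142  0.5   ] [ 0.3525 -0.3546  0.866 ]
[ 0.6014  0.1494  2.3532  0.1049  0.0021 -0.    ] 134.8259127649139
[[  1.1818  -3.8114]
 [ -0.8486  -1.6197]
 [ -0.3825   3.2445]
 [  3.506    1.3475]
 [-12.4847   0.4343]
 [  8.4418  -2.1251]
 [  0.       0.    ]
 [ -0.1017   0.    ]]
mouth [0.6366 0.1109 0.1177] [-0.6105  0.6142  0.5   ] [ 0.3525 -0.3546  0.866 ]
[[ 0.716  -0.6794  0.1605  0.6897]
 [ 0.6981  0.6971 -0.1633  0.0631]
 [-0.0009  0.229   0.9734  0.4907]
 [ 0.      0.      0.      1.    ]] [[423.1199   0.     324.2706]
 [  0.     423.1199 240.1411]
 [  0.       0.       1.    ]] -0.0406631004693505
```

View pics/w1o.png

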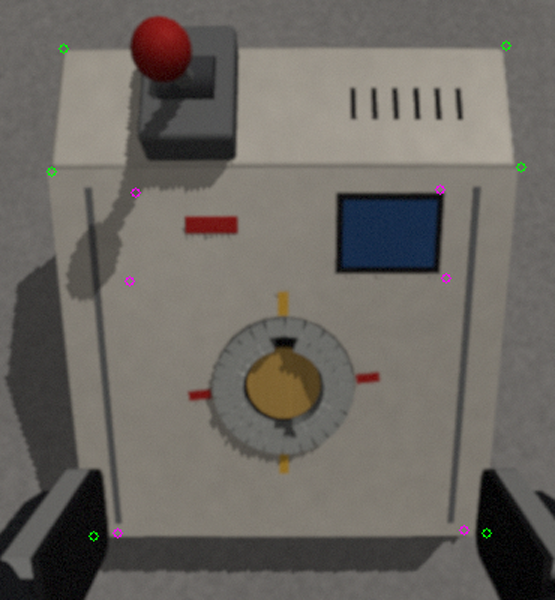

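```bash
python3 - <<'E'
s=open('fit3.py').read()
s=s.replace("r=[proj(w,R@np.array(M[k])+t)-Ow[k] for k in Ow]","r=[(proj(w,R@np.array(M[k])+t)-Ow[k])*([0,1] if k[0]=='A' else [1,1]) for k in Ow]")
s=s.replace("'A+':(204,357),'A-':(446,357)","'A+':(190,357.5),'A-':(446,357.5)")
open('fit3.py','w').write(s)
E
python3 fit3.py
python3 - <<'E'
from h import *
import pickle
w=pickle.load(open('w1.pkl','rb'))
print(w['cam_to_world'][:3,:3].T@np.array([0,0,1]))
E
```

```text
[ 0.5999  0.1484  2.3444  0.1049 -0.     -0.0017] 134.32425795229494
[[ 0.054  -1.683 ]
 [-0.6122 -1.6528]
 [-0.9144  2.7477]
 [ 1.4336  3.2817]
 [-0.     -1.676 ]
 [ 0.     -1.8224]
 [ 0.      0.    ]
 [-0.      0.    ]]
mouth [0.6364 0.1111 0.1159] [-0.6051  0.6196  0.5   ] [ 0.3494 -0.3577  0.866 ]
[ 0.6004  0.1479  2.3444  0.1053 -0.     -0.    ] 134.3234565371153
[[ 0.7768 -2.3776]
 [-1.3363 -2.3474]
 [-1.7315  2.4315]
 [ 2.2443  2.9666]
 [-0.     -0.8765]
 [ 0.     -1.0189]
 [-0.     -0.    ]
 [-0.0279  0.    ]]
mouth [0.6366 0.1109 0.1178] [-0.6051  0.6196  0.5   ] [ 0.3494 -0.3577  0.866 ]
[-9.00971150e-04  2.28993680e-01  9.73427492e-01]
```

```bash
python3 - <<'E'
from h import *
np.set_printoptions(precision=3,suppress=True)
o,p,R=state()
R1=down(np.deg2rad(-49));p1=np.array([.549,-.160,.20])
t,w=screw(p,R,p1,R1,24);print(t,w)
for k in range(0,25,4): print(play(p,R,[(t,w)]*k)[0])
E
```

```text
[-0.177  0.402  0.092] [-0.209  0.222  0.827]
[0.683 0.069 0.33 ]
[0.689 0.027 0.298]
[ 0.683 -0.019  0.27 ]
[ 0.665 -0.064  0.247]
[ 0.635 -0.104  0.228]
[ 0.596 -0.137  0.212]
[ 0.549 -0.16   0.2  ]
```

Emit:
move_arm(rows=[[[-0.177,0.402,0.092],[-0.209,0.222,0.827],1],[[-0.177,0.402,0.092],[-0.209,0.222,0.827],1],[[-0.177,0.402,0.092],[-0.209,0.222,0.827],1],[[-0.177,0.402,0.092],[-0.209,0.222,0.827],1],[[-0.177,0.402,0.092],[-0.209,0.222,0.827],1],[[-0.177,0.402,0.092],[-0.209,0.222,0.827],1],[[-0.177,0.402,0.092],[-0.209,0.222,0.827],1],[[-0.177,0.402,0.092],[-0.209,0.222,0.827],1],[[-0.177,0.402,0.092],[-0.209,0.222,0.827],1],[[-0.177,0.402,0.092],[-0.209,0.222,0.827],1],[[-0.177,0.402,0.092],[-0.209,0.222,0.827],1],[[-0.177,0.402,0.092],[-0.209,0.222,0.827],1],[[-0.177,0.402,0.092],[-0.209,0.222,0.827],1],[[-0.177,0.402,0.092],[-0.209,0.222,0.827],1],[[-0.177,0.402,0.092],[-0.209,0.222,0.827],1],[[-0.177,0.402,0.092],[-0.209,0.222,0.827],1],[[-0.177,0.402,0.092],[-0.209,0.222,0.827],1],[[-0.177,0.402,0.092],[-0.209,0.222,0.827],1],[[-0.177,0.402,0.092],[-0.209,0.222,0.827],1],[[-0.177,0.402,0.092],[-0.209,0.222,0.827],1]])

```text
time: 7.5
position: [0.5958, -0.138, 0.2125]
tool_rot: [[0.829, -0.559, -0.008], [-0.556, -0.825, 0.095], [-0.06, -0.075, -0.995]]
wrist_force: [-0.5, 0.4, -0.2]
grip_width: 0.0851
```

Emit:
move_arm(rows=[[[-0.177,0.402,0.092],[-0.209,0.222,0.827],1],[[-0.177,0.402,0.092],[-0.209,0.222,0.827],1],[[-0.177,0.402,0.092],[-0.209,0.222,0.827],1],[[-0.177,0.402,0.092],[-0.209,0.222,0.827],1],[[0,0,0],[0,0,0],1],[[0,0,0],[0,0,0],1]])

```text
time: 8.0
position: [0.5493, -0.1601, 0.2002]
tool_rot: [[0.658, -0.753, 0.001], [-0.753, -0.658, 0.001], [0.0, -0.001, -1.0]]
wrist_force: [0.3, 0.6, 0.5]
grip_width: 0.0859
```

```bash
python3 - <<'E'
from h import *
import pickle
np.set_printoptions(precision=4,suppress=True)
o,p,R=state();print(o['time'],o['joint_pos'],p,R)
w=cams.capture('wrist');save(w,'w2');pickle.dump(w,open('w2.pkl','wb'))
for l in ['fresh_mid','fresh']: print(l,[(np.round(d['location'],1),round(d['p'],2)) for d in cams.pinpoint(w,l)])
E
```

```text
8.0 [-0.3276  0.092   1.8634  0.0009  1.1856  0.5247] [ 0.5493 -0.1601  0.2002] [[ 0.658  -0.7531  0.0008]
 [-0.7531 -0.658   0.0006]
 [ 0.0001 -0.001  -1.    ]]
fresh_mid [(array([329.8, 209.9]), 0.76), (array([589. , 400.1]), 0.57)]
fresh [(array([571. , 380.5]), 0.82), (array([326.6, 452. ]), 0.69), (array([324.5, 203.2]), 0.67)]
```

View pics/w2.png

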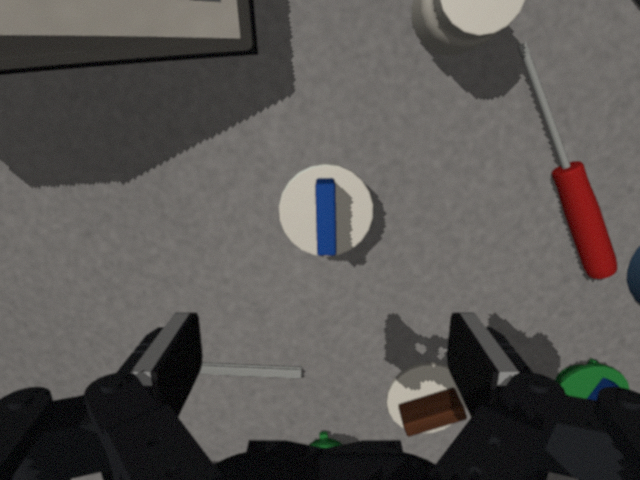

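```bash
python3 - <<'E'
import cv2
a=cv2.imread('pics/w2.png');cv2.imwrite('pics/w2z.png',cv2.resize(a[155:275,265:385],None,fx=5,fy=5,interpolation=cv2.INTER_CUBIC))
E
```

```text
(no output)
```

View pics/w2z.png

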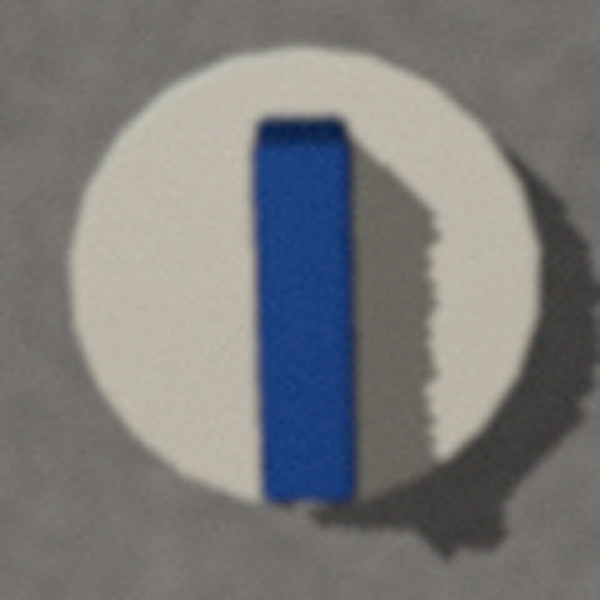

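```bash
python3 - <<'E'
from h import *
import pickle
np.set_printoptions(precision=4,suppress=True)
w=pickle.load(open('w2.pkl','rb'))
print('bar',atz(w,(326.2,219),.058),'flange',atz(w,(326.1,210.2),.030))
a=atz(w,(325.4,182.6),.058);b=atz(w,(327,255.4),.058);print(np.linalg.norm(a-b),np.rad2deg(np.arctan2(*(a-b)[1::-1])))
print(np.linalg.norm(atz(w,(265+14,210),.03)-atz(w,(265+541/5,210),.03)))
o,p,R=state()
print(p,R.T@(np.array([.5505,-.158,.2])-p))
E
```

```text
bar [ 0.5528 -0.1602  0.058 ] flange [ 0.5528 -0.1603  0.03  ]
0.0521756761007555 42.4114804535236
0.07155765037178796
[ 0.5504 -0.1604  0.2004] [-0.0018 -0.0017  0.0004]
```

Emit:
move_arm(rows=[[[0.09,-0.09,0],[0,0,-0.27],1],[[0,0,0.8],[0,0,0],1],[[0,0,0.8],[0,0,0],1],[[0,0,0.8],[0,0,0],1],[[0,0,0.8],[0,0,0],1],[[0,0,0.8],[0,0,0],1],[[0,0,0.7],[0,0,0],1],[[0,0,0.5],[0,0,0],1],[[0,0,0.3],[0,0,0],1],[[0,0,0.07],[0,0,0],1],[[0,0,0],[0,0,0],1]])

```text
time: 9.07
position: [0.5534, -0.1606, 0.0321]
tool_rot: [[0.674, -0.739, -0.001], [-0.739, -0.674, 0.0], [-0.001, 0.001, -1.0]]
wrist_force: [-0.1, 0.2, 0.6]
grip_width: 0.0855
```

Emit:
move_arm(rows=[[[0,0,0],[0,0,0],-1],[[0,0,0],[0,0,0],-1],[[0,0,0],[0,0,0],-1],[[0,0,0],[0,0,0],-1],[[0,0,0],[0,0,0],-1],[[0,0,0],[0,0,0],-1],[[0,0,0],[0,0,0],-1],[[0,0,0],[0,0,0],-1],[[0,0,0],[0,0,0],-1],[[0,0,0],[0,0,0],-1]], force=80)

```text
time: 9.9
position: [0.5532, -0.1606, 0.0327]
tool_rot: [[0.673, -0.739, -0.0], [-0.739, -0.673, 0.0], [-0.0, 0.0, -1.0]]
wrist_force: [-1.0, -0.0, 1.8]
grip_width: 0.0126
```

```bash
python3 - <<'E'
from h import *
np.set_printoptions(precision=3,suppress=True)
u=np.array([-.6051,.6196,.5]);n=np.array([.3494,-.3577,.866]);v=np.cross(n,u)
R1=np.column_stack([-v,-u,-n]);U,_,V=np.linalg.svd(R1);R1=U@V;np.save('Rport.npy',R1)
m=np.array([.6365,.111,.117])
R0=down(np.deg2rad(-47.6));p0=np.array([.5528,-.1602,.033+.217])
p1=m+n*(.033+.070)
t,w=screw(p0,R0,p1,R1,24);print(p1,t,w)
for k in range(0,25,4): print(play(p0,R0,[(t.round(3),w.round(3))]*k)[0])
E
```

```text
[0.672 0.074 0.206] [ 0.171 -0.354  0.141] [ 0.211 -0.218 -0.815]
[ 0.553 -0.16   0.25 ]
[ 0.596 -0.142  0.234]
[ 0.633 -0.111  0.22 ]
[ 0.661 -0.071  0.21 ]
[ 0.678 -0.024  0.204]
[0.682 0.025 0.203]
[0.673 0.074 0.206]
```

Emit:
move_arm(rows=[[[0,0,-0.4],[0,0,0],-1],[[0,0,-0.83],[0,0,0],-1],[[0,0,-1],[0,0,0],-1],[[0,0,-1],[0,0,0],-1],[[0,0,-1],[0,0,0],-1],[[0,0,-1],[0,0,0],-1],[[0,0,-1],[0,0,0],-1],[[0,0,-1],[0,0,0],-1],[[0.171,-0.354,0.141],[0.211,-0.218,-0.815],-1],[[0.171,-0.354,0.141],[0.211,-0.218,-0.815],-1],[[0.171,-0.354,0.141],[0.211,-0.218,-0.815],-1],[[0.171,-0.354,0.141],[0.211,-0.218,-0.815],-1],[[0.171,-0.354,0.141],[0.211,-0.218,-0.815],-1],[[0.171,-0.354,0.141],[0.211,-0.218,-0.815],-1],[[0.171,-0.354,0.141],[0.211,-0.218,-0.815],-1],[[0.171,-0.354,0.141],[0.211,-0.218,-0.815],-1],[[0.171,-0.354,0.141],[0.211,-0.218,-0.815],-1],[[0.171,-0.354,0.141],[0.211,-0.218,-0.815],-1],[[0.171,-0.354,0.141],[0.211,-0.218,-0.815],-1],[[0.171,-0.354,0.141],[0.211,-0.218,-0.815],-1]])

```text
time: 11.57
position: [0.6623, -0.0716, 0.2096]
tool_rot: [[0.993, -0.054, -0.1], [-0.026, -0.965, 0.262], [-0.111, -0.258, -0.96]]
wrist_force: [0.1, -0.6, -1.4]
grip_width: 0.0125
```

Emit:
move_arm(rows=[[[0.171,-0.354,0.141],[0.211,-0.218,-0.815],-1],[[0.171,-0.354,0.141],[0.211,-0.218,-0.815],-1],[[0.171,-0.354,0.141],[0.211,-0.218,-0.815],-1],[[0.171,-0.354,0.141],[0.211,-0.218,-0.815],-1],[[0.171,-0.354,0.141],[0.211,-0.218,-0.815],-1],[[0.171,-0.354,0.141],[0.211,-0.218,-0.815],-1],[[0.171,-0.354,0.141],[0.211,-0.218,-0.815],-1],[[0.171,-0.354,0.141],[0.211,-0.218,-0.815],-1],[[0.171,-0.354,0.141],[0.211,-0.218,-0.815],-1],[[0.171,-0.354,0.141],[0.211,-0.218,-0.815],-1],[[0.171,-0.354,0.141],[0.211,-0.218,-0.815],-1],[[0.171,-0.354,0.141],[0.211,-0.218,-0.815],-1],[[0,0,0],[0,0,0],-1],[[0,0,0],[0,0,0],-1]])

```text
time: 12.73
position: [0.6737, 0.074, 0.2059]
tool_rot: [[0.716, 0.604, -0.349], [0.698, -0.621, 0.357], [-0.001, -0.499, -0.867]]
wrist_force: [0.8, 0.1, -1.6]
grip_width: 0.0127
```

```bash
python3 - <<'E'
from h import *
import pickle
np.set_printoptions(precision=4,suppress=True)
o,p,R=state();print(o['time'],o['joint_pos'],p,R,o['wrist_force'],o['grip_width'])
for n in ('wrist','scene','top'):
    w=cams.capture(n);save(w,n+'3');pickle.dump(w,open(n+'3.pkl','wb'))
a=cv2.imread('pics/scene3.png');cv2.imwrite('pics/scene3z.png',cv2.resize(a[200:400,280:530],None,fx=3,fy=3,interpolation=cv2.INTER_CUBIC))
E
```

```text
12.7333 [-0.0942  0.5349  1.3665  0.3295  1.6497 -0.909 ] [0.6737 0.074  0.2059] [[ 0.7163  0.6045 -0.3486]
 [ 0.6978 -0.621   0.357 ]
 [-0.0007 -0.499  -0.8666]] [ 0.7946  0.1443 -1.6175] 0.012653738525631623
```

View pics/wrist3.png

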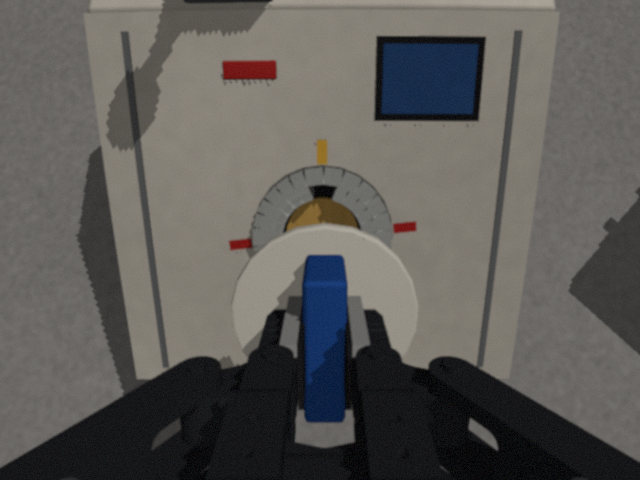

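View pics/scene3z.png

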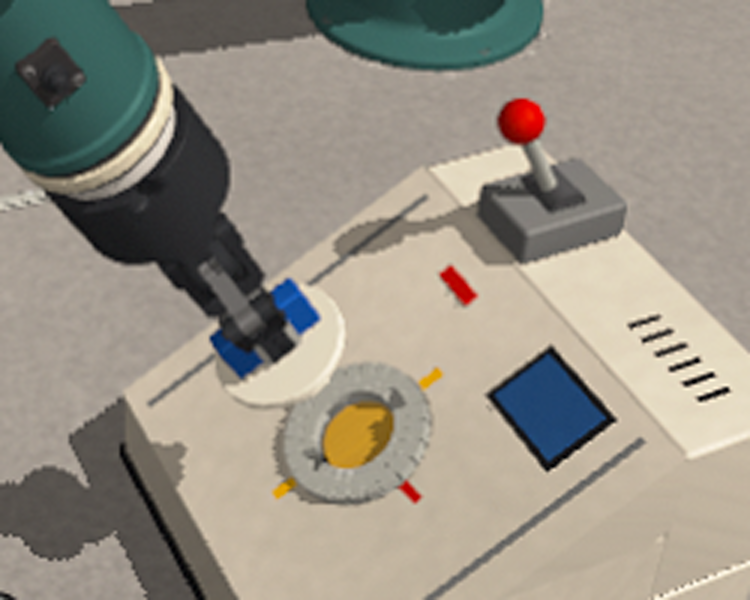

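```bash
cat > ov.py <<'E'
from h import *
import pickle
m=np.array([.6365,.111,.117]);Rp=np.load('Rport.npy')
def overlay(name,out,crop=None,f=1,cart=(0,0,0.033),port=True,pose=None,mm=m):
    w=pickle.load(open(name+'.pkl','rb'));a=w['color'][:,:,::-1].copy()
    a=cv2.resize(a,None,fx=2,fy=2,interpolation=cv2.INTER_CUBIC)
    A=np.linspace(0,2*np.pi,60)
    def poly(P,c):
        q=np.array([proj(w,x)*2 for x in P]).round().astype(int);cv2.polylines(a,[q],True,c,1)
    if port:
        for r in (.042,.024): poly([mm+Rp@np.array([r*np.cos(t),r*np.sin(t),0]) for t in A],(0,255,0))
        for s in(1,-1): poly([mm+Rp@np.array([x,s*y,0]) for x,y in((.007,.02),(.007,.0325),(-.007,.0325),(-.007,.02))],(0,255,0))
    if pose:
        p,R=pose;c=np.array(cart)
        poly([p+R@(c+[.036*np.cos(t),.036*np.sin(t),-.030]) for t in A],(255,0,255))
        for z in(-.058,):poly([p+R@(c+[x,y,z]) for x,y in((.007,.026),(.007,-.026),(-.007,-.026),(-.007,.026))],(255,0,255))
        poly([p+R@(c+[.022*np.cos(t),.022*np.sin(t),0]) for t in A],(255,255,0))
    if crop: x0,y0,x1,y1=[2*c for c in crop];a=a[y0:y1,x0:x1]
    cv2.imwrite(out,cv2.resize(a,None,fx=f,fy=f))
E
python3 - <<'E'
from ov import *
o,p,R=state()
overlay('wrist3','pics/o1.png',(190,130,460,430),1.3,pose=(p,R))
overlay('scene3','pics/o2.png',(320,260,480,400),2.2,pose=(p,R))
overlay('top3','pics/o3.png',(200,120,330,240),2.5,pose=(p,R))
E
```

```text
(no output)
```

View pics/o1.png

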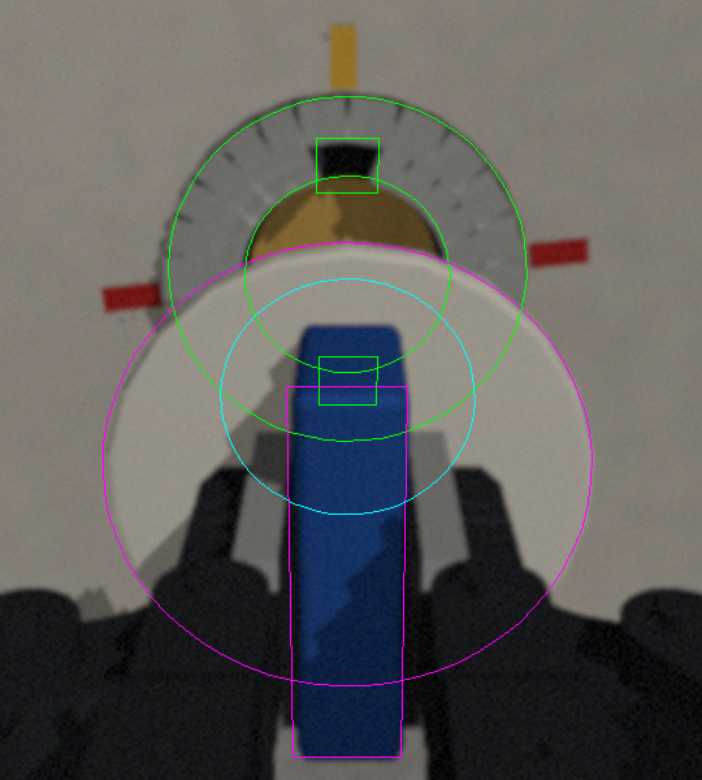

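View pics/o2.png

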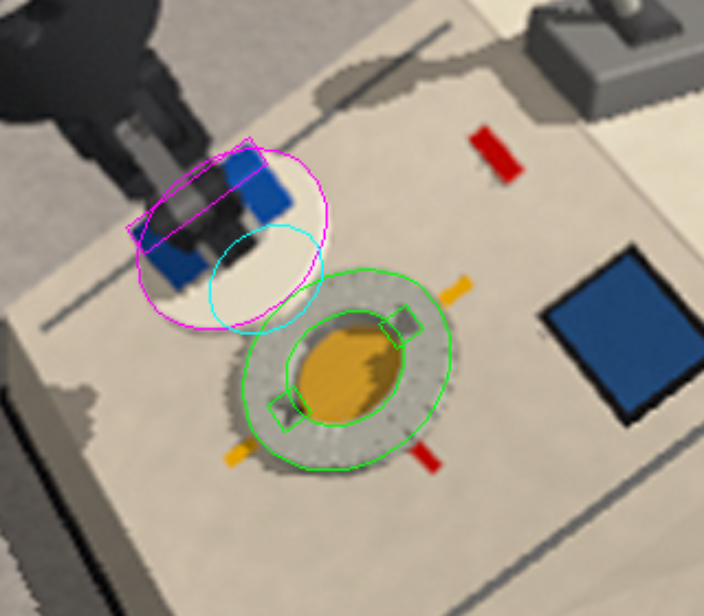

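View pics/o3.png

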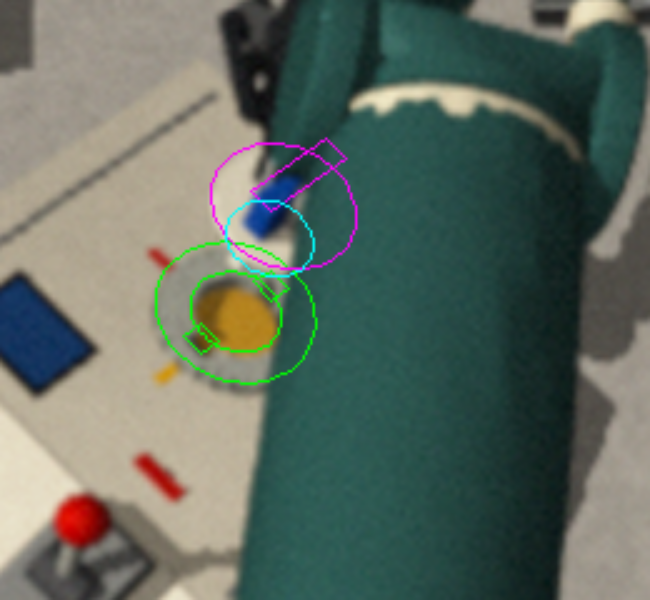

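Emit:
move_arm(rows=[[[0,0,0.5],[0,0,0],-1],[[0,0,0.6],[0,0,0],-1],[[0,0,0.5],[0,0,0],-1],[[0,0,0.35],[0,0,0],-1],[[0,0,0.15],[0,0,0],-1],[[0,0,0],[0,0,0],-1],[[0,0,0],[0,0,0],-1]])

```text
time: 13.47
position: [0.6519, 0.0959, 0.1518]
tool_rot: [[0.716, 0.605, -0.348], [0.698, -0.621, 0.358], [0.001, -0.499, -0.866]]
wrist_force: [0.3, -0.6, -0.7]
grip_width: 0.0126
```

```bash
python3 - <<'E'
from ov import *
np.set_printoptions(precision=4,suppress=True)
o,p,R=state();print(o['time'],p,o['wrist_force'],'tgt',m+(-Rp[:,2])*.038)
print(Rp.T@(p-m), Ro.from_matrix(Rp.T@R).as_rotvec())
for n in ('wrist','scene'):
    w=cams.capture(n);save(w,n+'4');pickle.dump(w,open(n+'4.pkl','wb'))
overlay('wrist4','pics/o4.png',(190,130,460,430),1.3,pose=(p,R))
overlay('scene4','pics/o5.png',(320,260,480,400),2.2,pose=(p,R))
E
```

```text
13.4667 [0.6519 0.0959 0.1518] [ 0.2747 -0.6124 -0.7416] tgt [0.6498 0.0974 0.1499]
[ 0.0005  0.0013 -0.0409] [-0.0008  0.0013  0.001 ]
```

View pics/o4.png

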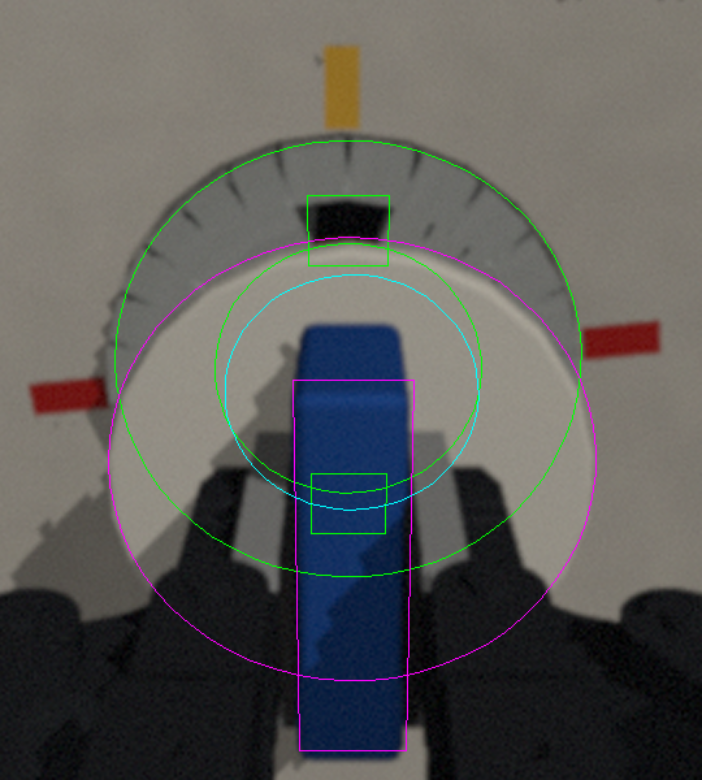

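View pics/o5.png

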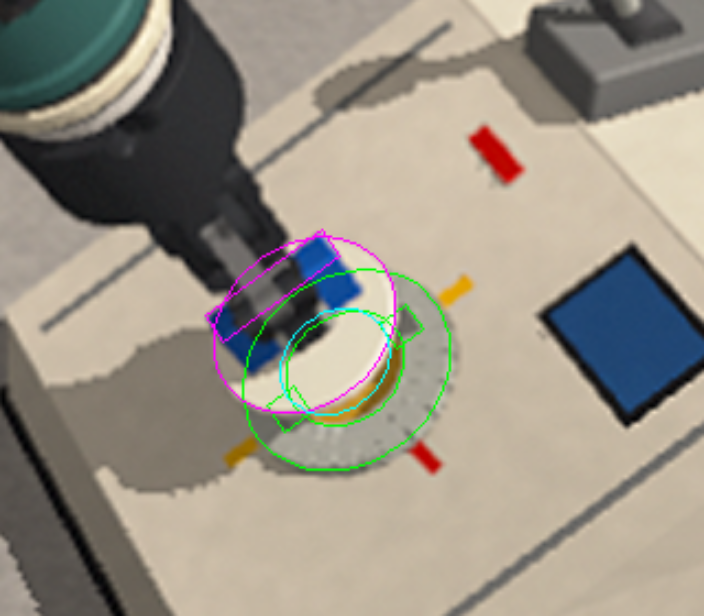

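```bash
python3 - <<'E'
from ov import *
overlay('w1','pics/o6.png',(260,200,380,315),3)
overlay('w1','pics/o6.png',(260,200,380,315),3)
E
```

```text
(no output)
```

View pics/o6.png

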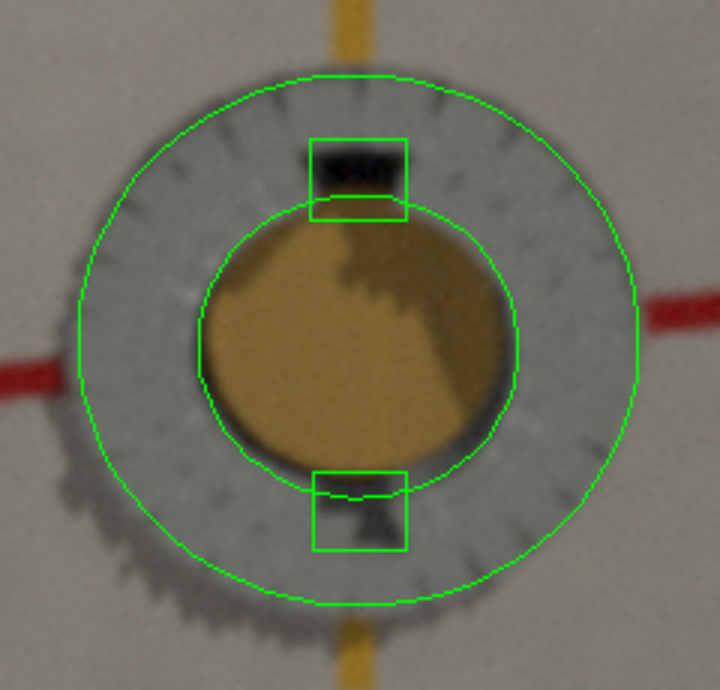

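Emit:
move_arm(rows=[[[0,0,0.1],[0,0,0],-1],[[0,0,0.1],[0,0,0],-1],[[0,0,0.1],[0,0,0],-1],[[0,0,0],[0,0,0],-1]])

```text
time: 13.9
position: [0.6479, 0.0997, 0.1429]
tool_rot: [[0.716, 0.604, -0.35], [0.698, -0.62, 0.358], [-0.001, -0.5, -0.866]]
wrist_force: [0.2, 0.5, -1.8]
grip_width: 0.0123
```

Emit:
move_arm(rows=[[[0,0,0.1],[0,0,0],-1],[[0,0,0.1],[0,0,0],-1],[[0,0,0],[0,0,0],-1]])

```text
time: 14.15
position: [0.6458, 0.1019, 0.1376]
tool_rot: [[0.716, 0.604, -0.35], [0.698, -0.62, 0.358], [-0.001, -0.5, -0.866]]
wrist_force: [-0.2, 0.3, -1.4]
grip_width: 0.0127
```

Emit:
move_arm(rows=[[[0,0,0.1],[0,0,0],-1],[[0,0,0.1],[0,0,0],-1],[[0,0,0],[0,0,0],-1]])

```text
time: 14.4
position: [0.6443, 0.1038, 0.1335]
tool_rot: [[0.716, 0.605, -0.348], [0.698, -0.62, 0.358], [0.0, -0.5, -0.866]]
wrist_force: [-0.2, -1.0, 2.2]
grip_width: 0.0126
```

```bash
python3 - <<'E'
from ov import *
np.set_printoptions(precision=4,suppress=True)
o,p,R=state();print(o['time'],p,o['wrist_force'],Rp.T@o['wrist_force'])
print(Rp.T@(p-m), Ro.from_matrix(Rp.T@R).as_rotvec())
for n in ('wrist','scene'):
    w=cams.capture(n);save(w,n+'5');pickle.dump(w,open(n+'5.pkl','wb'))
overlay('wrist5','pics/o7.png',(190,130,460,430),1.3,port=False)
overlay('scene5','pics/o8.png',(320,260,480,400),2.2,port=False)
E
```

```text
14.4 [0.6443 0.1038 0.1335] [-0.2151 -0.9721  2.1507] [-0.8332 -0.6033 -2.1351]
[ 0.0005  0.001  -0.0196] [-0.0006  0.0008  0.0005]
```

View pics/o7.png

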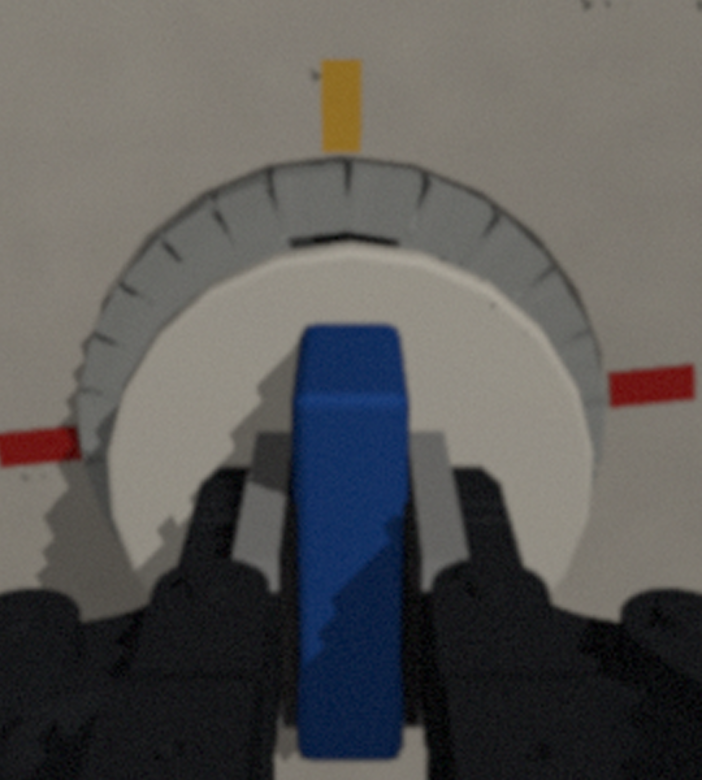

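View pics/o8.png

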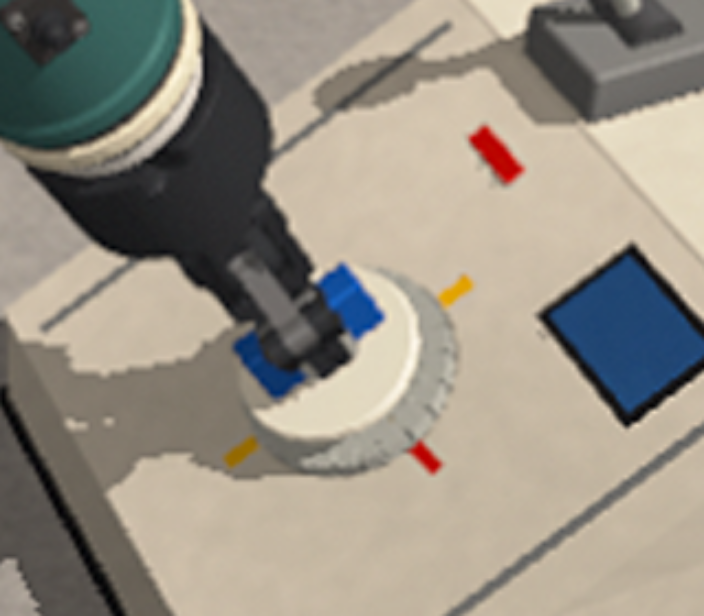

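Emit:
move_arm(rows=[[[0,0,0.08],[0,0,0],-1],[[0,0,0.08],[0,0,0],-1],[[0,0,0],[0,0,0],-1],[[0,0,0],[0,0,0],-1]])

```text
time: 14.83
position: [0.6429, 0.1052, 0.1299]
tool_rot: [[0.716, 0.605, -0.348], [0.698, -0.62, 0.358], [0.001, -0.499, -0.866]]
wrist_force: [-0.2, -2.2, 5.1]
grip_width: 0.0126
```

```bash
cat > st.py <<'E'
from ov import *
np.set_printoptions(precision=4,suppress=True)
o,p,R=state();print(o['time'],p,Rp.T@o['wrist_force'],Rp.T@o['torque'],o['grip_width'])
print(Rp.T@(p-m), Ro.from_matrix(Rp.T@R).as_rotvec(),o['joint_pos'])
E
python3 st.py
```

```text
14.8333 [0.6429 0.1052 0.1299] [-1.7077 -1.3317 -5.1491] [ 0.0567 -0.4986 -0.018 ] 0.01260441709431166
[ 0.0006  0.001  -0.0155] [-0.0009  0.0011  0.0004] [-0.0577  0.5355  1.5118  0.3449  1.5004 -0.9266]
```

Emit:
move_arm(rows=[[[0,0,0.08],[0,0,0],-1],[[0,0,0.06],[0,0,0],-1],[[0,0,0],[0,0,0],-1],[[0,0,0],[0,0,0],-1]])

```text
time: 15.17
position: [0.6417, 0.1065, 0.1268]
tool_rot: [[0.716, 0.605, -0.348], [0.698, -0.62, 0.358], [0.001, -0.499, -0.867]]
wrist_force: [-1.0, -3.0, 8.3]
grip_width: 0.0126
```

```bash
python3 st.py
```

```text
15.1667 [0.6417 0.1065 0.1268] [-2.8596 -2.879  -7.8729] [ 0.1909 -0.6483  0.0375] 0.012630257615749839
[ 0.0006  0.001  -0.0119] [-0.0014  0.0014  0.0002] [-0.0561  0.5358  1.5174  0.3456  1.4939 -0.9274]
```

Emit:
move_arm(rows=[[[0,0,0],[0,0,0.4],-1],[[0,0,0],[0,0,0.6],-1],[[0,0,0],[0,0,0.8],-1],[[0,0,0],[0,0,0.8],-1],[[0,0,0],[0,0,0.8],-1],[[0,0,0],[0,0,0.8],-1],[[0,0,0],[0,0,0.8],-1]])

```text
time: 15.75
position: [0.6419, 0.1071, 0.1271]
tool_rot: [[0.896, 0.276, -0.347], [0.399, -0.844, 0.359], [-0.194, -0.46, -0.867]]
wrist_force: [-0.0, -2.6, 7.2]
grip_width: 0.0125
```

```bash
python3 st.py
```

```text
15.75 [0.6419 0.1071 0.1271] [-1.849  -1.9874 -7.1389] [ 0.278  -0.3952 -0.0609] 0.012487765103932982
[ 0.0012  0.0007 -0.012 ] [-0.0007  0.0026  0.4028] [-0.0557  0.5357  1.5171  0.3466  1.4937 -0.5244]
```

Emit:
move_arm(rows=[[[0,0,0],[0,0,0.8],-1],[[0,0,0],[0,0,0.8],-1],[[0,0,0],[0,0,0.8],-1],[[0,0,0],[0,0,0.8],-1],[[0,0,0],[0,0,0.8],-1],[[0,0,0],[0,0,0.8],-1],[[0,0,0],[0,0,0.8],-1],[[0,0,0],[0,0,0.8],-1],[[0,0,0],[0,0,0.8],-1],[[0,0,0],[0,0,0.8],-1],[[0,0,0],[0,0,0.8],-1],[[0,0,0],[0,0,0.8],-1],[[0,0,0],[0,0,0.8],-1],[[0,0,0],[0,0,0.8],-1],[[0,0,0],[0,0,0.8],-1]])

```text
time: 17.0
position: [0.6426, 0.1067, 0.1268]
tool_rot: [[0.741, -0.576, -0.346], [-0.463, -0.811, 0.358], [-0.486, -0.105, -0.867]]
wrist_force: [0.8, -2.9, 6.6]
grip_width: 0.0123
```

```bash
python3 st.py
```

```text
17.0 [0.6426 0.1067 0.1268] [-1.4016 -1.0172 -7.0616] [-0.0929 -0.2736 -0.0663] 0.012258070416147362
[ 0.0014  0.0015 -0.0122] [-0.0003  0.0045  1.363 ] [-0.056   0.5359  1.5166  0.3461  1.4923  0.4357]
```

Now the rest of the way to the stop.

Emit:
move_arm(rows=[[[0,0,0],[0,0,0.8],-1],[[0,0,0],[0,0,0.7],-1],[[0,0,0],[0,0,0.5],-1],[[0,0,0],[0,0,0.4],-1],[[0,0,0],[0,0,0],-1]])

```text
time: 17.42
position: [0.642, 0.1076, 0.1275]
tool_rot: [[0.619, -0.705, -0.347], [-0.607, -0.709, 0.359], [-0.499, -0.012, -0.866]]
wrist_force: [0.1, -0.7, 8.6]
grip_width: 0.0126
```

```bash
python3 st.py; python3 - <<'E'
from ov import *
for n in ('wrist','scene'):
    w=cams.capture(n);save(w,n+'6');pickle.dump(w,open(n+'6.pkl','wb'))
overlay('scene6','pics/o9.png',(320,240,480,400),2.2,port=False)
E
```

```text
17.4167 [0.642  0.1076 0.1275] [-0.3907 -3.7905 -7.7807] [ 0.4736 -0.2414 -0.3063] 0.012633662241697886
[ 0.0016  0.0002 -0.0122] [0.0018 0.0028 1.552 ] [-0.0554  0.5355  1.5168  0.3476  1.4942  0.6252]
```

View pics/wrist6.png

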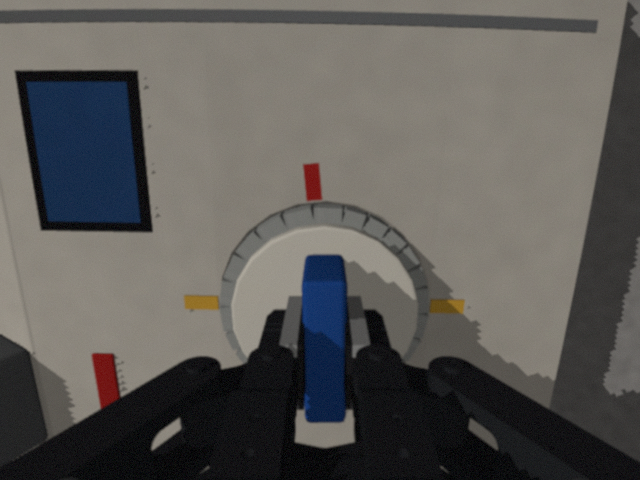

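View pics/o9.png

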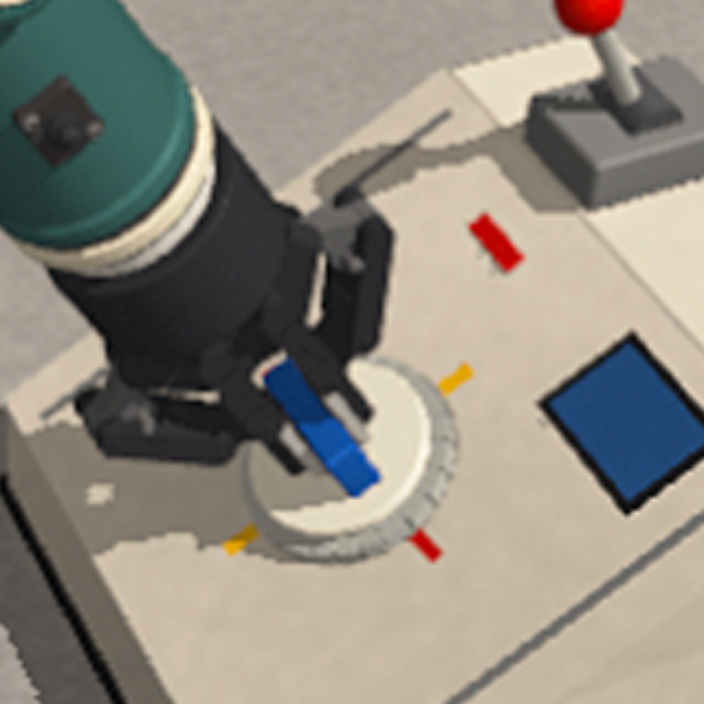

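Emit:
move_arm(rows=[[[0,0,0],[0,0,-0.4],-1],[[0,0,-0.07],[0,0,-0.2],-1],[[0,0,-0.07],[0,0,0],-1],[[0,0,-0.07],[0,0,0],-1],[[0,0,0],[0,0,0],-1],[[0,0,0],[0,0,0],-1]])

```text
time: 18.02
position: [0.6442, 0.1054, 0.1321]
tool_rot: [[0.652, -0.674, -0.347], [-0.572, -0.738, 0.359], [-0.498, -0.036, -0.866]]
wrist_force: [0.1, -0.5, 5.7]
grip_width: 0.0125
```

```bash
python3 st.py
```

```text
18.0167 [0.6442 0.1054 0.1321] [-0.3168 -2.4545 -5.1082] [ 0.2791  0.0273 -0.0602] 0.012480290530258254
[ 0.0015  0.0006 -0.0177] [0.0016 0.0028 1.5039] [-0.0581  0.5352  1.5081  0.3462  1.5034  0.5778]
```

Emit:
move_arm(rows=[[[0,0,-0.07],[0,0,0],-1],[[0,0,-0.05],[0,0,0],-1],[[0,0,0],[0,0,0],-1],[[0,0,0],[0,0,0],-1]])

```text
time: 18.35
position: [0.6446, 0.1048, 0.1332]
tool_rot: [[0.651, -0.674, -0.349], [-0.571, -0.738, 0.36], [-0.5, -0.035, -0.866]]
wrist_force: [0.9, 6.0, -1.1]
grip_width: 0.0121
```

```bash
python3 st.py
```

```text
18.35 [0.6446 0.1048 0.1332] [ 4.8456 -2.6458  2.7534] [0.0828 0.6456 0.0363] 0.012126134801925682
[ 0.0015  0.0006 -0.0191] [0.0021 0.0007 1.5043] [-0.0589  0.5363  1.5046  0.3459  1.5079  0.5784]
```

Emit:
move_arm(rows=[[[0,0,0],[0,0,0],0],[[0,0,0],[0,0,0],0],[[0,0,0],[0,0,0],0],[[0,0,0],[0,0,0],0],[[0,0,0],[0,0,0],0],[[0,0,-0.3],[0,0,0],0],[[0,0,-0.6],[0,0,0],0],[[0,0,-0.9],[0,0,0],0],[[0,0,-1],[0,0,0],0],[[0,0,-1],[0,0,0],0],[[0,0,-1],[0,0,0],0],[[0,0,0],[0,0,0],0]])

```text
time: 19.35
position: [0.6989, 0.0494, 0.2662]
tool_rot: [[0.656, -0.675, -0.338], [-0.574, -0.737, 0.357], [-0.49, -0.04, -0.871]]
wrist_force: [0.5, -0.1, 1.5]
grip_width: 0.0426
```

```bash
python3 st.py; python3 - <<'E'
from ov import *
for n in ('wrist','scene'):
    w=cams.capture(n);save(w,n+'7');pickle.dump(w,open(n+'7.pkl','wb'))
    if n=='scene':
        for l in ('damper_tip',): print(l,[(np.round(d['location'],1),round(d['p'],2)) for d in cams.pinpoint(w,l)])
overlay('scene7','pics/o10.png',(310,220,490,400),2,port=False)
E
```

```text
19.35 [0.6989 0.0494 0.2662] [ 0.2949 -0.3864 -1.5187] [-0.2351  0.0408  0.0083] 0.04263290336492497
[ 0.0016  0.0014 -0.173 ] [-0.0017  0.0138  1.5027] [-0.1219  0.5465  1.2359  0.3249  1.7592  0.6056]
damper_tip [(array([450.2, 236.7]), 0.82)]
```

View pics/wrist7.png

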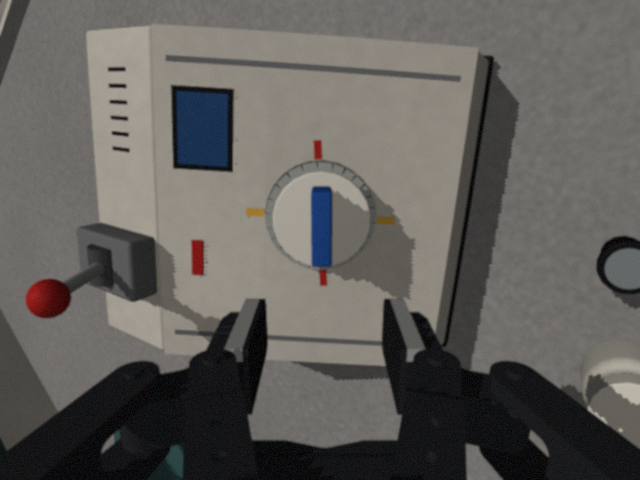

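View pics/o10.png

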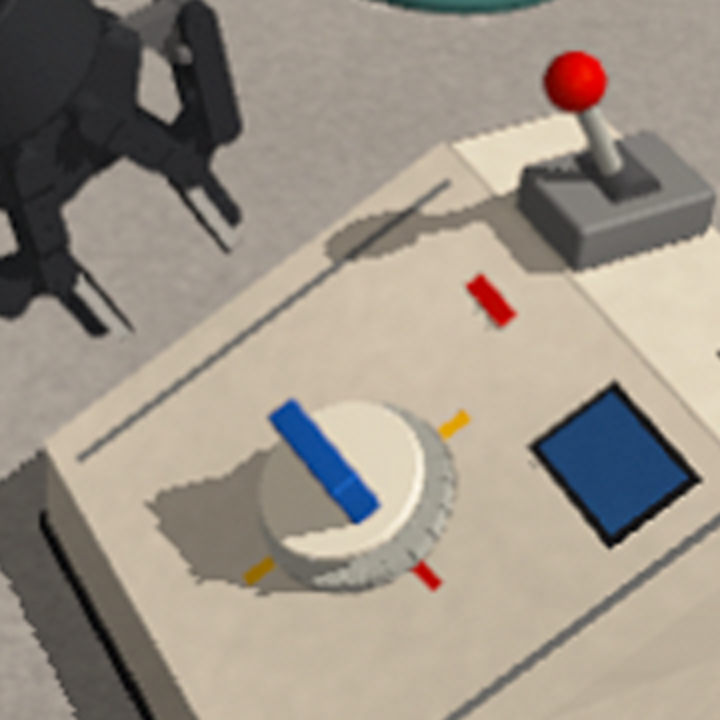

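```bash
python3 - <<'E'
from ov import *
np.set_printoptions(precision=3,suppress=True)
o,p,R=state()
R1=down(np.deg2rad(44.3));p1=np.array([.557,.1195,.30])
t,w=screw(p,R,p1,R1,24);print(t,w)
for k in range(0,25,4): print(play(p,R,[(t.round(3),w.round(3))]*k)[0])
E
```

```text
[-0.219 -0.11   0.01 ] [-0.219  0.204 -0.764]
[0.695 0.052 0.259]
[0.684 0.076 0.271]
[0.666 0.096 0.282]
[0.642 0.112 0.29 ]
[0.615 0.122 0.296]
[0.586 0.124 0.299]
[0.557 0.12  0.3  ]
```

Emit:
move_arm(rows=[[[-0.219,-0.11,0.01],[-0.219,0.204,-0.764],-1],[[-0.219,-0.11,0.01],[-0.219,0.204,-0.764],-1],[[-0.219,-0.11,0.01],[-0.219,0.204,-0.764],-1],[[-0.219,-0.11,0.01],[-0.219,0.204,-0.764],-1],[[-0.219,-0.11,0.01],[-0.219,0.204,-0.764],-1],[[-0.219,-0.11,0.01],[-0.219,0.204,-0.764],-1],[[-0.219,-0.11,0.01],[-0.219,0.204,-0.764],-1],[[-0.219,-0.11,0.01],[-0.219,0.204,-0.764],-1],[[-0.219,-0.11,0.01],[-0.219,0.204,-0.764],-1],[[-0.219,-0.11,0.01],[-0.219,0.204,-0.764],-1],[[-0.219,-0.11,0.01],[-0.219,0.204,-0.764],-1],[[-0.219,-0.11,0.01],[-0.219,0.204,-0.764],-1],[[-0.219,-0.11,0.01],[-0.219,0.204,-0.764],-1],[[-0.219,-0.11,0.01],[-0.219,0.204,-0.764],-1],[[-0.219,-0.11,0.01],[-0.219,0.204,-0.764],-1],[[-0.219,-0.11,0.01],[-0.219,0.204,-0.764],-1],[[-0.219,-0.11,0.01],[-0.219,0.204,-0.764],-1],[[-0.219,-0.11,0.01],[-0.219,0.204,-0.764],-1],[[-0.219,-0.11,0.01],[-0.219,0.204,-0.764],-1],[[-0.219,-0.11,0.01],[-0.219,0.204,-0.764],-1]])

```text
time: 21.17
position: [0.5841, 0.1251, 0.2969]
tool_rot: [[0.858, 0.505, -0.098], [0.508, -0.861, 0.015], [-0.077, -0.062, -0.995]]
wrist_force: [-0.1, 0.3, -0.7]
grip_width: -0.0
```

Emit:
move_arm(rows=[[[-0.219,-0.11,0.01],[-0.219,0.204,-0.764],-1],[[-0.219,-0.11,0.01],[-0.219,0.204,-0.764],-1],[[-0.219,-0.11,0.01],[-0.219,0.204,-0.764],-1],[[-0.219,-0.11,0.01],[-0.219,0.204,-0.764],-1],[[0,0,0],[0,0,0],-1],[[0,0,0],[0,0,0],-1]])

```text
time: 21.67
position: [0.5556, 0.1204, 0.2984]
tool_rot: [[0.716, 0.698, -0.003], [0.698, -0.716, -0.001], [-0.003, -0.002, -1.0]]
wrist_force: [0.6, -0.2, -0.3]
grip_width: -0.0002
```

```bash
python3 st.py; python3 - <<'E'
from ov import *
np.set_printoptions(precision=4,suppress=True)
o,p,R=state();print(R)
for n in ('wrist','scene'):
    w=cams.capture(n);save(w,n+'8');pickle.dump(w,open(n+'8.pkl','wb'))
    l=[(np.round(d['location'],1),round(d['p'],2)) for d in cams.pinpoint(w,'damper_tip')];print(n,l)
    for d in l: print(R.T@(atz(w,d[0],.2594)-p))
E
```

```text
21.6667 [0.5556 0.1204 0.2984] [0.2953 0.6046 0.0155] [0.0184 0.0654 0.0314] -0.00019109312840510402
[-0.0513 -0.1454 -0.1255] [-0.5217 -0.0023  0.0021] [ 0.1695  0.0298  1.7476  0.      1.3676 -0.6026]
[[ 0.7164  0.6977 -0.0034]
 [ 0.6977 -0.7164 -0.0005]
 [-0.0028 -0.002  -1.    ]]
wrist [(array([322.9, 155.2]), 0.78)]
[-0.001  -0.0551  0.0391]
scene [(array([454.4, 239.2]), 0.51)]
[-0.0031 -0.0599  0.0391]
```

View pics/wrist8.png

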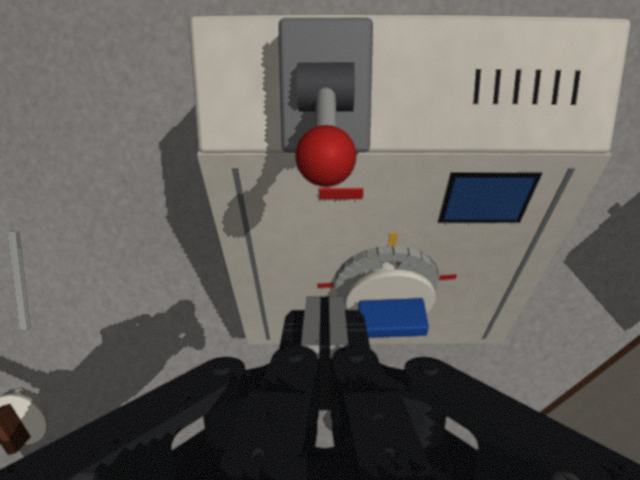

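View pics/scene8.png

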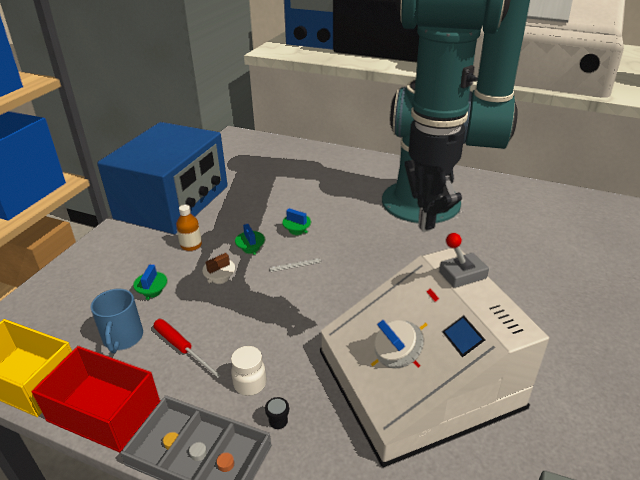

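Emit:
move_arm(rows=[[[0,0,0.6],[0,0,0],-1],[[0,0,0.7],[0,0,0],-1],[[0,0,0.6],[0,0,0],-1],[[0,0,0],[0,0,0],-1],[[0,-0.3,0],[0,0,0],-1],[[0,-0.4,0],[0,0,0],-1],[[0,-0.3,0],[0,0,0],-1],[[0,-0.2,0],[0,0,0],-1],[[0,-0.2,0],[0,0,0],-1],[[0,-0.2,0],[0,0,0],-1],[[0,-0.2,0],[0,0,0],-1],[[0,-0.2,0],[0,0,0],-1],[[0,-0.2,0],[0,0,0],-1],[[0,-0.2,0],[0,0,0],-1],[[0,-0.2,0],[0,0,0],-1],[[0,-0.2,0],[0,0,0],-1],[[0,0,0],[0,0,0],-1]])

```text
time: 23.28
position: [0.4972, 0.1811, 0.2423]
tool_rot: [[0.715, 0.699, -0.002], [0.699, -0.715, 0.0], [-0.001, -0.002, -1.0]]
wrist_force: [0.4, -0.0, -0.6]
grip_width: 0.0001
```

Emit:
move_arm(rows=[[[0,-0.2,0],[0,0,0],-1],[[0,-0.15,0],[0,0,0],-1],[[0,0,0],[0,0,0],-1]])

```text
time: 23.53
position: [0.4903, 0.1883, 0.2425]
tool_rot: [[0.716, 0.699, -0.002], [0.699, -0.716, -0.0], [-0.001, -0.001, -1.0]]
wrist_force: [0.1, -0.6, 0.6]
grip_width: 0.0001
```

```bash
python3 - <<'E'
from ov import *
np.set_printoptions(precision=4,suppress=True)
o,p,R=state();print(o['time'],p,R.T@o['wrist_force'])
for n in ('wrist','scene'):
    w=cams.capture(n);save(w,n+'9');pickle.dump(w,open(n+'9.pkl','wb'))
E
```

```text
23.5333 [0.4903 0.1883 0.2425] [-0.3644  0.5079 -0.6307]
```

View pics/wrist9.png

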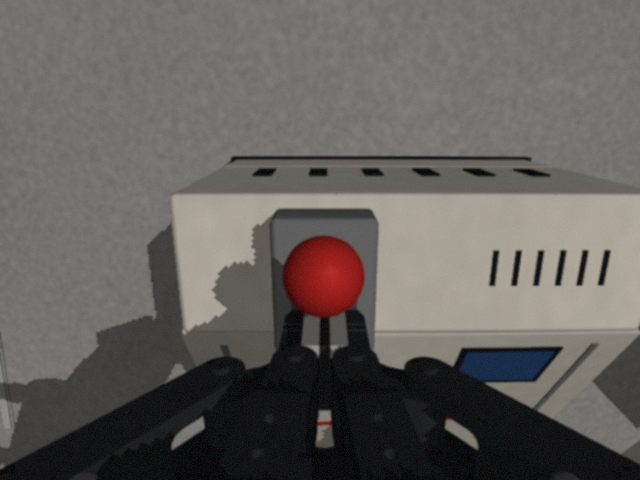

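View pics/scene9.png

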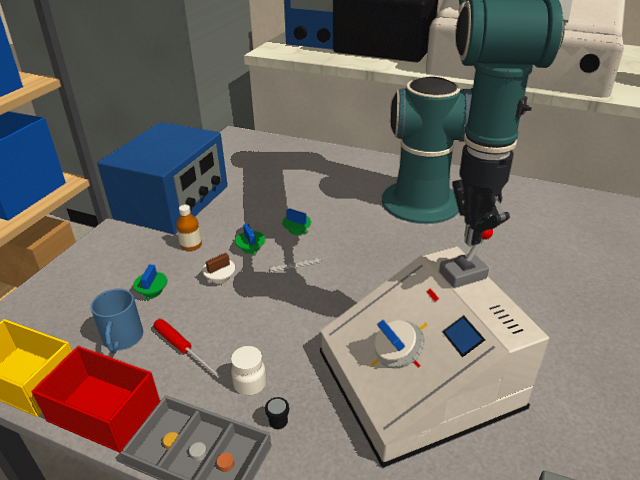

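Emit:
move_arm(rows=[[[0,-0.15,0],[0,0,0],-1],[[0,-0.15,0],[0,0,0],-1],[[0,0,0],[0,0,0],-1]])

```text
time: 23.88
position: [0.4882, 0.1909, 0.2429]
tool_rot: [[0.715, 0.699, 0.007], [0.699, -0.715, -0.008], [-0.0, 0.011, -1.0]]
wrist_force: [11.8, -11.1, -4.4]
grip_width: -0.0002
```

Emit:
move_arm(rows=[[[0,-0.1,0],[0,0,0],-1],[[0,-0.1,0],[0,0,0],-1],[[0,0,0],[0,0,0],-1]])

```text
time: 24.13
position: [0.4879, 0.1911, 0.2431]
tool_rot: [[0.716, 0.698, 0.015], [0.699, -0.715, -0.015], [0.001, 0.021, -1.0]]
wrist_force: [23.0, -24.0, -9.8]
grip_width: -0.0003
```

Emit:
move_arm(rows=[[[0,0.3,0],[0,0,0],-1],[[0,0.6,0],[0,0,0],-1],[[0,0.6,0],[0,0,0],-1],[[0,0.6,0],[0,0,0],-1],[[0,0.3,-0.6],[0,0,0],-1],[[0,0,-0.8],[0,0,0],-1],[[0,0,-0.8],[0,0,0],-1],[[0,0,-0.6],[0,0,0],-1],[[0,0,0],[0,0,0],-1],[[0,0,0],[0,0,0],-1]])

```text
time: 24.97
position: [0.5316, 0.1473, 0.328]
tool_rot: [[0.716, 0.698, 0.002], [0.698, -0.716, 0.001], [0.002, 0.001, -1.0]]
wrist_force: [0.2, 0.9, -1.7]
grip_width: -0.0001
```

```bash
python3 - <<'E'
from ov import *
import importlib
np.set_printoptions(precision=4,suppress=True)
o,p,R=state();print(o['time'],p,R.T@o['wrist_force'])
W={}
for n in ('wrist','scene','top'):
    w=cams.capture(n);save(w,n+'10');pickle.dump(w,open(n+'10.pkl','wb'));W[n]=w
t=np.array([.6004,.1479,0]);a=np.deg2rad(134.32);E=np.array([[np.cos(a),-np.sin(a),0],[np.sin(a),np.cos(a),0],[0,0,1]])
for n in ('wrist','scene'):
    print(n,'open model',proj(W[n],E@[.1336,.051,.2594]+t))
    hsv=cv2.cvtColor(W[n]['color'],cv2.COLOR_RGB2HSV);mk=((hsv[...,0]<6)|(hsv[...,0]>174))&(hsv[...,1]>180)&(hsv[...,2]>70)
    N,L,S,C=cv2.connectedComponentsWithStats(mk.astype(np.uint8))
    for i in range(1,N):
        if S[i,4]>80: print(S[i],C[i],E.T@(atz(W[n],C[i],.2594)-t))
overlay('scene10','pics/o11.png',(310,220,490,400),2,port=False)
E
```

```text
24.9667 [0.5316 0.1473 0.328 ] [ 0.7914 -0.4952  1.6511]
wrist open model [321.8075  83.41  ]
[ 297   60   50   53 2019] [322.416   85.7474] [0.1325 0.0507 0.2594]
[318 229  37   8 251] [335.8924 232.1833] [0.0602 0.0439 0.2594]
scene open model [486.7438 231.9122]
[479 225  15  14 166] [486.1024 231.6566] [0.133  0.052  0.2594]
[154 319  37  34 511] [171.3112 334.9902] [-0.3967  0.0143  0.2594]
[  32  346  128  106 8452] [ 97.292  397.3371] [-0.4966 -0.056   0.2594]
```

View pics/wrist10.png

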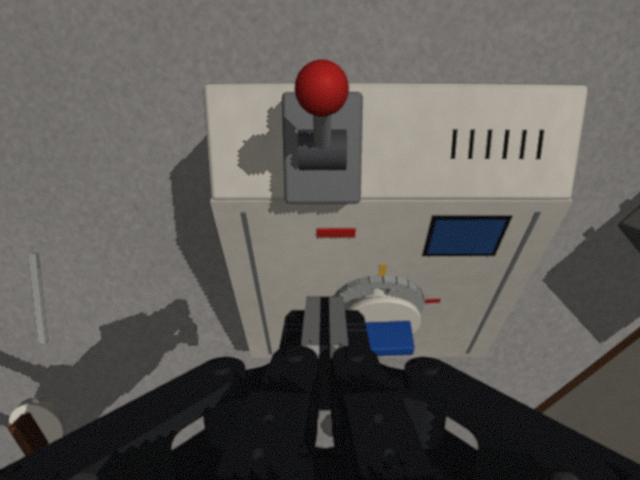

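View pics/o11.png

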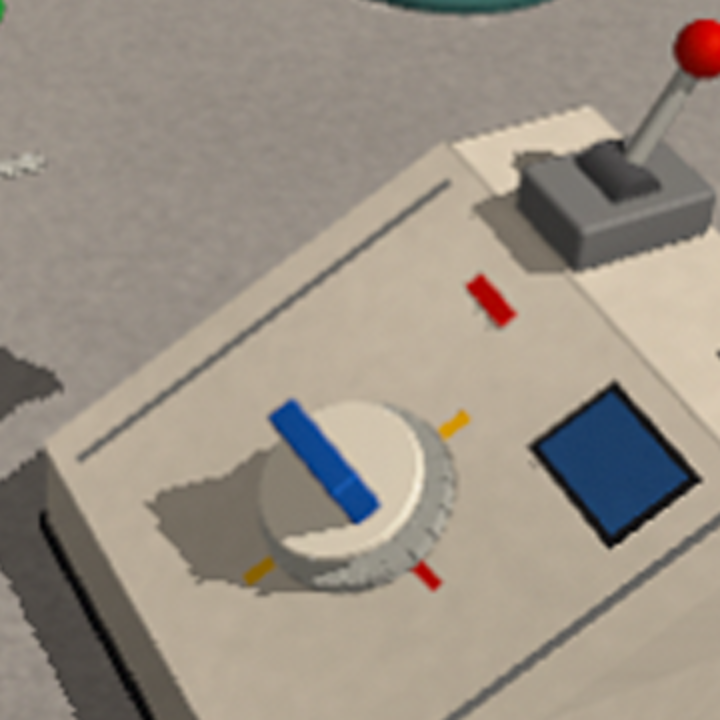

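View pics/top10.png

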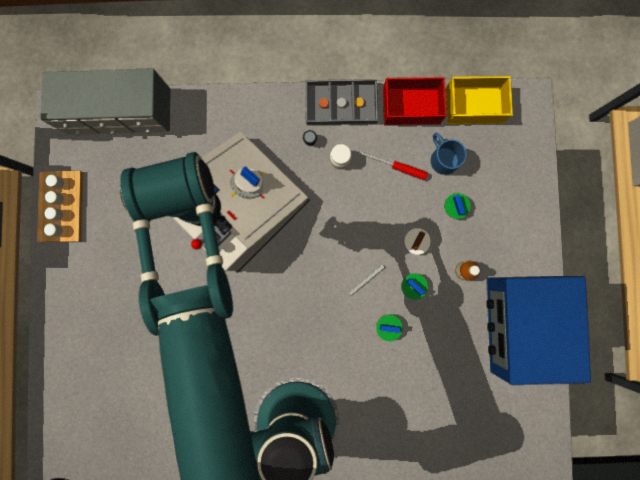

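```bash
python3 - <<'E'
from ov import *
def pose(depth,ang):
    R=Rp@Ro.from_rotvec([0,0,np.deg2rad(ang)]).as_matrix();return (m+Rp[:,2]*depth,R)
for d in (14,22): 
    overlay('wrist7',f'pics/d{d}.png',(255,130,390,300),1.5,cart=(0,0,0),pose=pose(d/1000,87))
    overlay('scene10',f'pics/e{d}.png',(355,300,435,370),2.5,cart=(0,0,0),pose=pose(d/1000,87))
A=[cv2.imread(f'pics/{x}.png') for x in('d14','d22','e14','e22')]
h=350;A=[cv2.resize(a,(int(a.shape[1]*h/a.shape[0]),h)) for a in A]
r1=np.hstack(A[:2]);r2=np.hstack(A[2:]);r2=cv2.resize(r2,(800,350));r1=cv2.resize(r1,(560,350));r1=np.hstack([r1,np.zeros((350,240,3),np.uint8)])
cv2.imwrite('pics/dd.png',cv2.resize(np.vstack([r1,r2]),(685,600)))
E
```

```text
(no output)
```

View pics/dd.png

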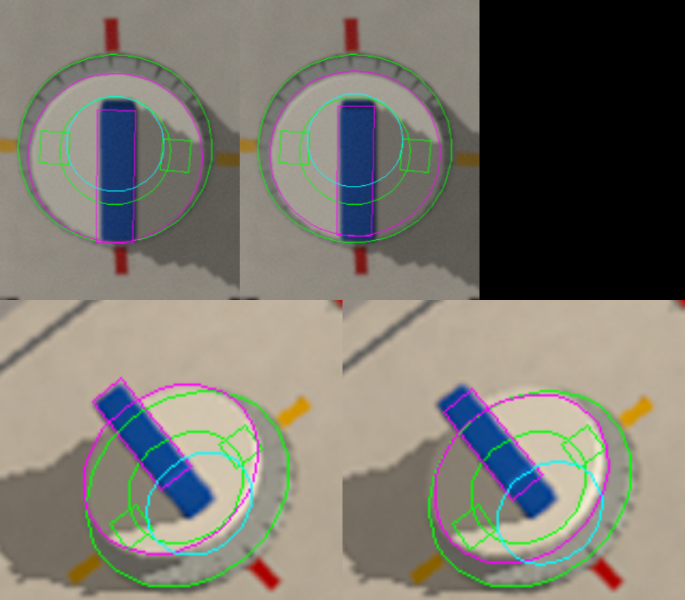

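```bash
python3 -c "
from station import ticket;print(ticket.close_job())"
```

```text
the job is handed in; nothing more can be done
None
```

The fresh cartridge (white flange, blue bar) is locked in the port, and the damper lever was then swung fully open. I handed the job in at about 25 s on the robot's clock.

**Cartridge:** I pushed it in against the spring to roughly 22 mm deep, at about 9 N. I turned it clockwise until the torque rose at about 89 degrees, eased it back about 3 degrees, and let the spring lift it. It stopped about 7 mm higher, and the wrist force reversed as the lugs caught. After release the bar lined up with the red lock marks.

**Damper:** I pushed the lever to its end stop, which showed as a force of about 33 N at the fingers. Two cameras then put the ball within about 1 mm of its modelled open position. The arm was clear of everything at hand-in.

**Left alone:** The spent cartridge, the jar and the green look-alikes were not touched. The last top picture shows them where they were.

**Less certain:** The wrist-camera overlay fits the 14 mm locked depth. The scene camera suggested about 2 mm deeper, which is within its calibration error. I could not read the spring plate directly, and I did not test the lock by turning the cartridge back.

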